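# Hang the crucible bracket on the cleat rail and seat the filter crucible

### The arm

A 6-joint arm with a two-finger parallel gripper is mounted at the origin on a cart in front of the work surface, level with it; the furniture and walls round the work are solid. World frame = base frame: x ahead of the robot, y to its left, z up, the work surface at z = 0. Lengths are in m, angles in degrees, forces in N, time in s.
With the tool pointing down it reaches from about 0.4 to 0.825 m from the base axis. Payload 7 kg.
Tool frame: the origin (TCP) lies at the very end of the fingers, on their centre line; the grasp point (between the pads) lies 19 mm behind it; z points along the fingers, y is the line along which they close (so a half turn about z gives the same grasp; the last joint's range is limited). The gripper opens to 88 mm and grips with 3 to 60 N. Pads are 19 mm wide; open, the fingers measure 130 mm over their backs; the gripper's body (78 mm by 193 mm) begins 47 mm behind the grasp point.
Start: joints at [80.048, 20.546, 0.682, 0, -70.136, -16.507], TCP at [0.301, 0.604, 0.227] pointing down, gripper open.
Joint ranges: [-176.03, 176.03], [-82.01, 121.73], [-58.28, 71.71], [-173.87, 95.51], [-174.79, -0.11], [-173.66, 173.66]. Speed limits (degrees/s): [136.94, 136.94, 172.46, 180, 180, 180].

### API

Orientations are given as [roll, pitch, yaw] about the fixed x, y, z axes, in that order (R = Rz(yaw) Ry(pitch) Rx(roll)).
In Python, from plant import ctrl, cams, workorder gives the robot as it stands.
- The arm moves only by the tool play_rows, never from a script. Its argument "motion" is a list of rows, each an object of numbers: "x", "y", "z": the shift along the tool's x, y, z normalised to -1 to 1, where 1 is 0.025 m; "rx", "ry", "rz": the turn, a rotation vector about the tool's x, y, z normalised to -1 to 1, where 1 is 4 degrees. A call has 1 to 20 rows; each row shifts and turns the commanded pose from where the row before left it, along the tool's axes as they then stand; what a row does not reach is not made up. A row lasts 1/8 s, in which the tool goes at most 62.5 mm and 10.7 degrees, less where a joint would pass 70% of its speed; a pose out of reach is approached as far as the arm can. A call with a number of a shift or a turn outside -1 to 1 is refused whole. A call with a gripper value outside its range is refused whole. "fingers" is the opening, from -1 (shut) to 1 (fully open), set as the call begins (left out, the last holds). The fingers move at their own pace and stop on an object; the grip force is fixed at half the most. Time passes only in rows, so rows that do not move let the fingers close. It gives the time, the measured TCP pose, the force, the opening and the grip force at its end, in the units of the state.
- ctrl.get_obs(): the state, without advancing time (a new reading comes with each control period).
- cams.snapshot(name): name is "scene" or "top" or "wrist"; returns the picture (480x640x3 uint8, blue, green, red); there is no depth.
- cams.get_calibration(name): a dict with "vertical_fov" (degrees; the focal length in pixels is half the picture's height over the tangent of half this angle, whatever the lens; pixels are square), "cx", "cy" (the principal point, pixels), "position" and "rotation" of the camera in the world. Camera axes: x right, y up, looking along -z (the intrinsics and any distortion apply to the point x, -y, -z); pixel columns grow to the right and rows downward; lengths in m; the calibration is good to about 2 mm. A picture is of the moment at which its call begins: read the wrist's pose just before it. get_calibration takes no time and is no camera call; for the wrist camera it gives the pose at the moment of the call.
- workorder.close_job(): hands the job in; it is judged then, once.
The state is a dict: "clock": time; "joint_pos": joint angles; "qvel": joint speeds; "tau": joint torques, N m; "tool_pos": TCP position; "orientation": TCP orientation; "force": force on the tool from outside, world axes, zero at the start; "moment": the same for the moment, N m; "opening": finger opening in m; "gripper_force": force on a finger pad.
Only numpy, scipy, OpenCV 4.12 (cv2) and the standard library are available. Lean on these libraries where they do the work, as an engineer would, in place of code of your own. Each camera call takes 0.05 s, during which the arm holds its last target. There are 200 camera calls.

### The job

Set up the free place on the filtration stand like the one beside it: tilt the loose bracket so that its angled rear strip goes in over the edge of the bevelled rail, swing its foot in under the rail and let it drop right home, plumb and level, with its rubber collar centred over the open beaker, and let go of it. Then stand the loose crucible upright in the hung bracket's collar and press it home with a light push, snug but not rammed in, and let go. Leave the beaker where it stands and do not knock the other things on the bench about.

Things in the scene. Friction and masses are not known exactly. Their poses are not given: they have to be found in the camera images.
- bracket: Loose aluminium bracket, 84 mm wide (y), 0.3 kg. Hung: x into the panel, z up, y along the rail. Origin: inner corner of the rear hook notch, mid-width; hung, it lies on the cleat edge line. Plate x -6..0, z -71..14 mm; black foot pad behind it x 0..16, z -71..-41, rests on the panel under the rail. Starts on the bench, upper end tipped toward its -x by 0.39 rad, yaw -0.6 to 0.7, origin 68 mm high
- bracket_strip (a point): Lower tip of the bracket's angled rear strip, at (13, 0, -12) mm in the bracket's frame, same axes. Strip x 0..14 mm, z up to 12; its underside is a 45 degree bevel falling from the origin (0, 0) to x 12, z -12. It drops behind the cleat edge. The foot pad fits under the rail with 11 mm to spare, so it goes on only tilted, foot out about 0.35 rad, strip in first, then swung in
- bracket_grip (a point): Middle of the bracket's arm, at (-30, 0, -18) mm in the bracket's frame, 41 mm above the bench at the start. The arm is 14 mm thick in y and 18 mm high (z -27..-9), with a 6 mm rib below; pinch it along the bracket's y, fingers about along its -z. 46 mm along x is free for the fingers. Leaning the hand 0.2 to 0.4 rad more to the bracket's front keeps it upright when the bracket is tilted to go on
- bracket_collar (a point): Centre of the mouth (upper face) of the bracket's rubber collar, at (-79, 0, -9) mm in the bracket's frame. Collar 22 mm high, 54 mm across outside (57 with its band); the hole goes right through and tapers with the crucible's slope from 42 mm across at the mouth to 36 mm
- stand: Fixed stand: base 170 x 270 x 8 mm, white panel 270 wide, 185 mm high. Origin: on the bench below the middle of the panel's front face; x into the panel (away from the robot), y along the rail, z up. Two places, at y = +66 and -66 mm; one (either side) has a fixed hung bracket with crucible and beaker, the other is free. Behind, a wall shelf 0.30 m above the bench begins at world x = 0.78
- cleat_edge (a point): Middle of the rail's upper front edge, at (-16, 0, 165) mm in the stand's frame, same axes. Rail 256 mm long in y, 16 mm deep, 30 mm high; its top is a 45 degree bevel falling from this edge back to the panel (16 mm lower), leaving a V groove open upward, 16 mm wide; the edge tip is blunted 1.5 mm. The panel rises 20 mm above the edge. A hung bracket has its origin on this edge line
- beaker: Loose glass beaker, 74 mm across the rim, 75 mm high, standing on the stand's base at the free place, at x -95 mm, y +66 or -66 mm in the stand's frame. Origin: centre of its underside (8 mm above the bench). The collar is right above it when the hung bracket's middle is at the beaker's y
- crucible: Loose porcelain filter crucible, 70 mm high, 0.1 kg, upright. Origin: centre of its underside. Foot 32 mm across, widening evenly to 45 mm at 52 mm height; then a straight rim band 50 mm across to grip, 54 to 70 mm up. Open top. Seated, its origin is 39 mm below the collar's mouth, the band 15 mm clear above it; a push of about 5 N beds it in the rubber, a hard one (20 N) wedges it
- amber_0: Bystander: brown glass bottle with black cap, 46 mm across, 90 mm high, loose. Origin: centre of its underside
- timer: Bystander: small white lab timer with a display, 41 x 62 x 65 mm high, loose. Origin: centre of its underside
- vial_a: Bystander: vial with yellow cap, 24 mm across, 50 mm high, loose. Origin: centre of its underside
- jar_green: Bystander: small white jar with green screw cap, 41 mm across, 46 mm high, loose. Origin: centre of its underside
- tube_rack: Bystander: blue rack of capped tubes, 62 x 150 x 62 mm high, loose. Origin: centre of its underside
There are look-alikes about, which are no part of the job. Leave any blue or yellow look-alike of the crucible alone.

How it is judged (in metres and radians):
On the way, in this order (a step that is already met when the one before it is completed fails the run):
1. the bracket hangs locked on the rail, plumb and level, its collar centred over the open beaker, and the robot has let go of it (x of bracket in the frame of stand between -0.0195 and -0.0125 m and z of bracket in the frame of stand between 0.1615 and 0.1685 m and angle between the z axis of bracket and the z axis of stand, either way round below 0.06 rad and angle between the y axis of bracket and the y axis of stand, either way round below 0.06 rad and horizontal distance between bracket_collar and beaker below 0.015 m and contact force between the fingers and bracket below 0.1 N), for 0.3 s.
2. the crucible, standing in the hung bracket's collar, is pressed home by the fingers (over 2.5 N on the collar) (x of bracket in the frame of stand between -0.0195 and -0.0125 m and z of bracket in the frame of stand between 0.1615 and 0.1685 m and angle between the z axis of bracket and the z axis of stand, either way round below 0.06 rad and z of crucible in the frame of bracket_collar between -0.043 and -0.034 m and horizontal distance between crucible and bracket_collar below 0.004 m and angle between the z axis of crucible and the z axis of bracket, either way round below 0.07 rad and contact force between crucible and bracket above 2.5 N and contact force between the fingers and crucible above 0.5 N), for 0.05 s.
At the end, for the whole second after the job is handed in: Bracket hung: hook corner within 3.5 mm of the cleat edge, 0.06 rad of plumb and level, collar within 15 mm of the beaker's centre from above. Crucible in the collar: underside 34-43 mm below the mouth, within 4 mm and 0.07 rad of its axis. All released, at rest, beaker upright (all of step 1 and z of crucible in the frame of bracket_collar between -0.043 and -0.034 m and horizontal distance between crucible and bracket_collar below 0.004 m and angle between the z axis of crucible and the z axis of bracket, either way round below 0.07 rad and contact force between the fingers and crucible below 0.1 N and linear speed of each of bracket, crucible, beaker below 0.02 m/s and angle between beaker's own z axis and vertical below 0.1 rad); the robot touches nothing.
It fails at once if the crucible is rammed into the bracket hard enough to jam (over 50 N on the collar) (contact force between crucible and bracket above 50 N).
It fails at once if the beaker is pushed more than 15 mm from its place (distance of beaker from where it was at the start of the episode above 0.015 m).
It fails at once if a bystander (brown bottle, timer, vial, jar, tube rack) is moved more than 20 mm or knocked over (distance of any of amber_0, timer, vial_a, jar_green, tube_rack from where it was at the start of the episode above 0.02 m or angle between any of amber_0, timer, vial_a, jar_green, tube_rack's own z axis and vertical above 0.5 rad).
It also fails if it takes over 72 s, if anything falls off the work surface, if the arm or the gripper's body presses on something with over 40 N, if the wrist force passes 120 N, or if a joint passes its speed limit or range.

## Working session

There is one attempt and no reset: what is moved stays moved. The work goes in short steps, Python scripts to look and compute and a tool call to move; the robot and the scene stay as the last step left them, time stands still between calls to the robot, and variables do not carry over. Pictures are saved under pics/ and viewed, at most 10 in all, crops included, and the job is handed in when it is done.

Besides the shell and the picture viewer there is one more tool, called after "Call:" as name([rows], argument=value, ...), one row to a line, values as JSON. play_rows: Moves the arm, as the interface text tells. Its arguments: {"type":"object","properties":{"motion":{"type":"array"},"fingers":{"type":"number"}},"required":["motion"]}

```bash
mkdir -p pics; ls; python3 - <<'E'
from plant import ctrl,cams
import cv2
print(ctrl.get_obs())
for n in("scene","top","wrist"):
    c=cams.get_calibration(n);print(n,c)
    cv2.imwrite(f"pics/{n}0.png",cams.snapshot(n))
E
```

```text
pics
{'clock': 0.0, 'joint_pos': array([ 8.00473258e+01,  2.05929258e+01,  6.34892504e-01, -2.16234155e-02,
       -7.01347850e+01, -1.65074545e+01]), 'qvel': array([-0.07561251, -0.05551126,  0.00828897, -0.02168805,  0.03398815,
        0.04846319]), 'tau': array([ 4.02722644e-04, -5.82715666e+01,  2.93050128e+01,  6.99698657e+00,
        6.86248895e-03, -1.65653405e-04]), 'tool_pos': array([0.30055683, 0.60385974, 0.22560962]), 'orientation': array([ 1.79905231e+02, -6.88673199e-03, -2.64674873e+01]), 'force': array([ 0.05776038,  0.23915979, -0.26831043]), 'moment': array([-0.04453384, -0.02968515,  0.01195695]), 'gripper_force': 0.0, 'opening': 0.0877684452532519}
scene {'vertical_fov': 44.89152381657067, 'cx': 320.37753518985005, 'cy': 243.43936938544627, 'position': array([-0.32405343, -0.82435263,  0.79393316]), 'rotation': array([ 59.92369088,  -0.45370112, -46.67562701])}
top {'vertical_fov': 56.946691777973555, 'cx': 321.12574620087486, 'cy': 234.66746035922156, 'position': array([ 0.41534308, -0.00941786,  1.18456696]), 'rotation': array([  6.65053966,   0.59353138, -91.3620173 ])}
wrist {'vertical_fov': 61.27954732927751, 'cx': 321.01098040662345, 'cy': 245.4540940843959, 'position': array([0.3594139 , 0.57408218, 0.38286819]), 'rotation': array([-1.42731825e+01, -6.93143818e-03, -1.16456486e+02])}
```

View pics/scene0.png

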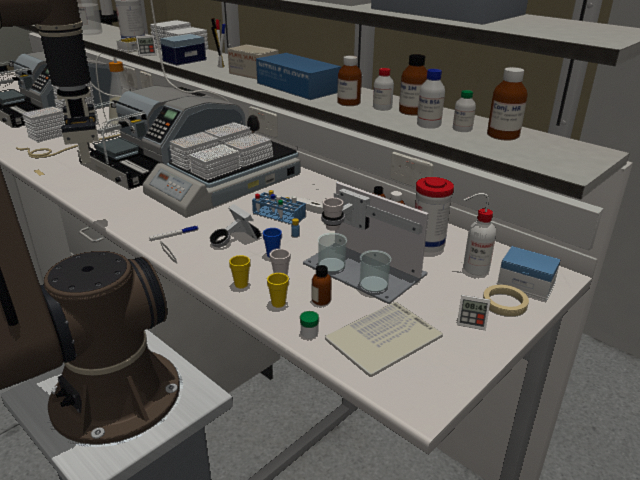

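View pics/top0.png

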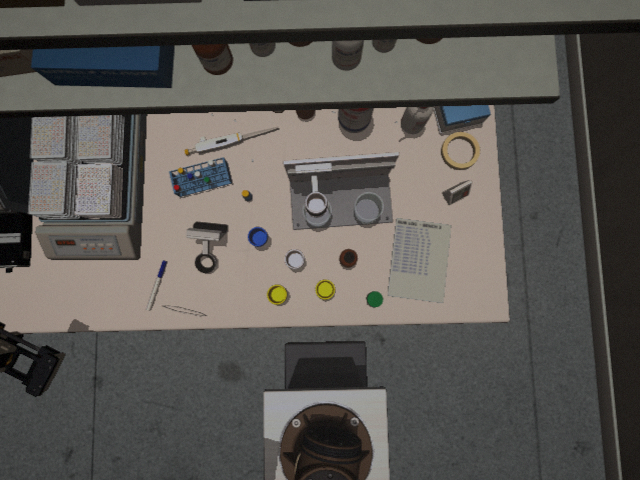

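The scene view shows the stand with its free place on the right (open beaker about (375,272)) and the bracket at (243,225). In the top view the bracket is at (207,240) and the free beaker at (369,208). For the crucible there are four candidates in the top view: white (295,259), blue (259,237), yellow (278,294) and yellow (326,289). White porcelain fits the description. I'll confirm it in enlarged crops.

```bash
cat > h.py <<'E'
import numpy as np,cv2
from scipy.spatial.transform import Rotation as R
from plant import ctrl,cams
def cam(n):
    c=cams.get_calibration(n); f=240/np.tan(np.radians(c["vertical_fov"]/2))
    return np.array(c["position"]),R.from_euler("xyz",c["rotation"],degrees=True).as_matrix(),f,c["cx"],c["cy"]
def proj(C,P):
    p,M,f,cx,cy=C; q=(np.atleast_2d(P)-p)@M
    return np.c_[cx+f*q[:,0]/-q[:,2], cy-f*q[:,1]/-q[:,2]]
def ray(C,uv):
    p,M,f,cx,cy=C; d=M@np.array([(uv[0]-cx)/f,-(uv[1]-cy)/f,-1]); return p,d/np.linalg.norm(d)
def atz(C,uv,z):
    p,d=ray(C,uv); return p+d*(z-p[2])/d[2]
def crop(im,x0,y0,x1,y1,k): return cv2.resize(im[y0:y1,x0:x1],None,fx=k,fy=k,interpolation=cv2.INTER_CUBIC)
E
python3 - <<'E'
from h import *
t=cv2.imread("pics/top0.png");s=cv2.imread("pics/scene0.png")
a=crop(t,160,145,400,270,3.3)
b=crop(s,195,185,435,310,3.3)[:,:a.shape[1]]
cv2.imwrite("pics/a.png",a);cv2.imwrite("pics/b.png",b);print(a.shape)
T=cam("top");S=cam("scene")
print("crucible top",atz(T,(295,259),.07),atz(S,(281,257),.07))
E
```

```text
(412, 792, 3)
crucible top [0.48544171 0.06635781 0.07      ] [0.47683896 0.05238161 0.07      ]
```

View pics/a.png

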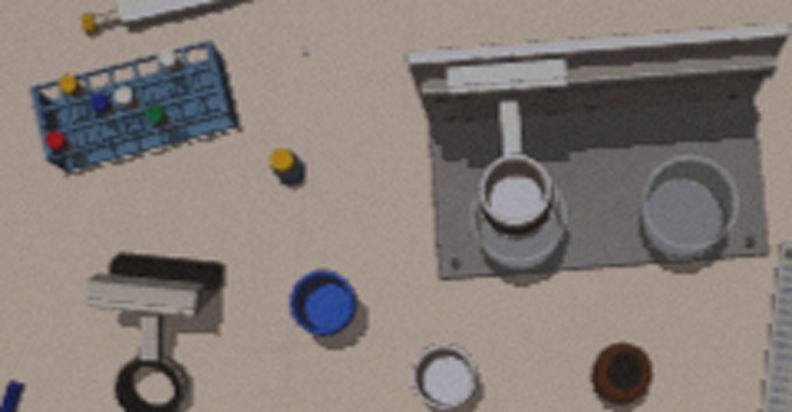

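View pics/b.png

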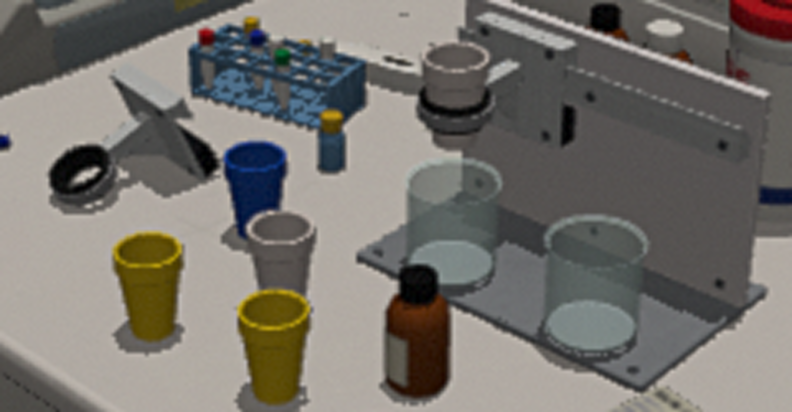

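Crops confirm it: the white tapered cup is at top (295,259) and scene (281,255), and it's upright. Blue and yellow are the decoys. The right place (-y) is free. Next I'll fit the stand and bracket poses to features in both views.

```bash
cat > fit.py <<'E'
from h import *
from scipy.optimize import least_squares
T=cam("top");S=cam("scene")
ta=lambda u,v:(u/3.3-.35+160,v/3.3-.35+145)
sa=lambda u,v:(u/3.3-.35+195,v/3.3-.35+185)
st=[(T,ta(413,62),(0,135,185)),(T,ta(783,38),(0,-135,185)),(T,ta(424,93),(-16,128,165)),(T,ta(775,75),(-16,-128,165)),
(T,ta(689,204),(-95,-66,83)),(T,ta(516,192),(-95,66,187)),(S,sa(768,97),(0,-135,185)),(S,sa(745,135),(-16,-128,165)),(S,sa(596,236),(-95,-66,83)),(S,sa(456,62),(-95,66,187))]
def run(pts,f,x0):
    def r(x): return np.concatenate([(proj(C,f(x,np.array(p)/1e3))[0]-uv) for C,uv,p in pts])
    s=least_squares(r,x0,loss="soft_l1"); print(np.round(s.x,4)); print(np.round(r(s.x).reshape(-1,2),1).tolist()); return s.x
rz=lambda a:R.from_euler("z",a).as_matrix()
if __name__=="__main__":
    run(st,lambda x,p:np.r_[x[:2],0]+rz(x[2])@p,[.65,0,0])
    br=[(T,ta(88,303),(-6,42,14)),(T,ta(193,313),(-6,-42,14)),(T,ta(93,278),(14,42,12)),(T,ta(203,290),(14,-42,12)),(T,(205,262.2),(-79,0,-9)),
    (S,sa(113,76),(-6,42,14)),(S,sa(82,172),(-79,0,-9)),(S,sa(165,120),(-6,-42,14))]
    run(br,lambda x,p:np.r_[x[:2],.068]+rz(x[2])@R.from_euler("y",-.39).as_matrix()@p,[.55,.25,0])
    cr=[(T,ta(446,377),(0,0,70)),(S,sa(282,230),(0,0,70))]
    run(cr,lambda x,p:np.r_[x[:2],0]+p,[.48,.06])
E
python3 fit.py
```

```text
[ 0.705  -0.0544  0.0418]
[[-0.9, 0.5], [3.2, 0.0], [-0.1, -0.2], [1.8, -1.9], [0.9, -0.1], [0.2, -0.8], [-1.2, 0.2], [-1.4, -2.1], [-0.3, 1.7], [-0.3, -2.0]]
[ 0.5533  0.2941 -0.1404]
[[0.7, -0.0], [1.8, 0.8], [-0.3, -0.3], [-0.7, -0.1], [0.3, 0.4], [-0.2, -0.7], [-0.4, -1.9], [0.4, -2.9]]
[0.4856 0.0657]
[[0.4, 0.0], [-0.3, -0.7]]
```

The fits are consistent to about 3 mm. Stand is at (0.705,-0.054) with yaw 2.4°, bracket at (0.553,0.294) with yaw -8°, crucible at (0.486,0.066). Now I'll plan a pre-grasp that also gives a close wrist view.

```bash
cat >> h.py <<'E'
def cur():
    o=ctrl.get_obs(); return np.array(o["tool_pos"]),R.from_euler("xyz",o["orientation"],degrees=True).as_matrix()
def toolR(yaw,lean):  # tool x~fwd, hand leaning to the back (-x) by lean (rad)
    return rz(yaw)@R.from_euler("y",-lean).as_matrix()@np.diag([1.,-1,-1])
rz=lambda a:R.from_euler("z",a).as_matrix()
ry=lambda a:R.from_euler("y",a).as_matrix()
def plan(p,M,msg="",c=None):
    p0,M0=c or cur(); w=R.from_matrix(M0.T@M).as_rotvec(degrees=True)/4; d=(p-p0)/.025
    print(msg,"target",np.round(p,4),"turn units",np.round(w,2),"| shift before turn",np.round(M0.T@d,2),"| shift after turn",np.round(M.T@d,2))
E
cat > a.py <<'E'
from h import *
BO=np.array([.5533,.2941,.068]);BY=-.1404;L=.39+.35
BR=rz(BY)@ry(-.39)
g=BO+BR@[-.030,0,-.018]
M=toolR(BY,L)
tcp=g+M@[0,0,.019]
if __name__=="__main__":
    print("grip",g,M.round(2).tolist())
    plan(tcp,M,"grasp"); plan(tcp-M[:,2]*.12,M,"pre")
E
python3 a.py
```

```text
grip [0.53260181 0.29702527 0.03994598] [[0.73, -0.14, 0.67], [-0.1, -0.99, -0.09], [0.67, 0.0, -0.74]]
grasp target [0.5453 0.2952 0.0259] turn units [ 1.72 10.51 -4.39] | shift before turn [14.26  6.68  8.01] | shift after turn [ 3.04 10.86 13.61]
pre target [0.4652 0.3066 0.1145] turn units [ 1.72 10.51 -4.39] | shift before turn [11.19  7.71  4.46] | shift after turn [ 3.04 10.86  8.81]
```

Call:
play_rows([
  {"rx": 0.156,"ry": 0.955,"rz": -0.4},
  {"rx": 0.156,"ry": 0.955,"rz": -0.4},
  {"rx": 0.156,"ry": 0.955,"rz": -0.4},
  {"rx": 0.156,"ry": 0.955,"rz": -0.4},
  {"rx": 0.156,"ry": 0.955,"rz": -0.4},
  {"rx": 0.156,"ry": 0.955,"rz": -0.4},
  {"rx": 0.156,"ry": 0.955,"rz": -0.4},
  {"rx": 0.156,"ry": 0.955,"rz": -0.4},
  {"rx": 0.156,"ry": 0.955,"rz": -0.4},
  {"rx": 0.156,"ry": 0.955,"rz": -0.4},
  {"rx": 0.156,"ry": 0.955,"rz": -0.4},
  {"y": 1},
  {"y": 1},
  {"y": 1},
  {"y": 1},
  {"y": 1},
  {"y": 1},
], fingers=1)

```text
$.motion[0]: bad value
```

Call:
play_rows([
  {"x": 0.3,"y": 0.48,"z": 0.88},
  {"x": 0.3,"y": 0.48,"z": 0.88},
  {"x": 0.3,"y": 0.48,"z": 0.88},
  {"x": 0.3,"y": 0.48,"z": 0.88},
  {"x": 0.3,"y": 0.48,"z": 0.88},
  {"x": 0.3,"y": 0.48,"z": 0.88},
  {"x": 0.3,"y": 0.48,"z": 0.88},
  {"x": 0.3,"y": 0.48,"z": 0.88},
  {"x": 0.3,"y": 0.48,"z": 0.88},
  {"x": 0.3,"y": 0.48,"z": 0.88},
  {},
  {},
])

```text
$.motion[0]: bad value
```

```bash
python3 - <<'E'
from h import *
from a import *
W=cam("wrist")
im=cams.snapshot("wrist")
cv2.imwrite("pics/w1.png",im)
plan(tcp,M)
for p in [(-6,42,14),(-6,-42,14),(-79,0,-9),(14,42,12),(14,-42,12)]: print(p,proj(W,BO+BR@np.array(p)/1e3).round(0))
E
```

```text
target [0.5453 0.2952 0.0259] turn units [ 1.72 10.51 -4.39] | shift before turn [14.26  6.69  8.01] | shift after turn [ 3.04 10.86 13.61]
(-6, 42, 14) [[ 549. -363.]]
(-6, -42, 14) [[ 702. -428.]]
(-79, 0, -9) [[ 586. -198.]]
(14, 42, 12) [[ 548. -422.]]
(14, -42, 12) [[ 709. -492.]]
```

View pics/w1.png

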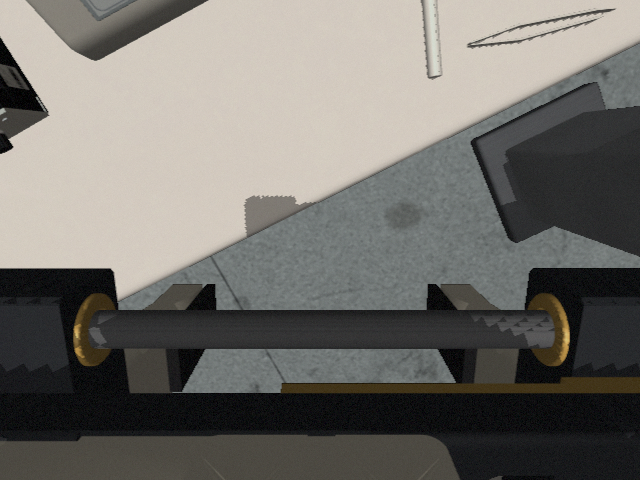

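That picture is from the start pose, because the move was refused. Each row probably needs all six numbers.

Call:
play_rows([
  {"x": 0,"y": 0,"z": 0,"rx": 0.156,"ry": 0.955,"rz": -0.4},
  {"x": 0,"y": 0,"z": 0,"rx": 0.156,"ry": 0.955,"rz": -0.4},
  {"x": 0,"y": 0,"z": 0,"rx": 0.156,"ry": 0.955,"rz": -0.4},
  {"x": 0,"y": 0,"z": 0,"rx": 0.156,"ry": 0.955,"rz": -0.4},
  {"x": 0,"y": 0,"z": 0,"rx": 0.156,"ry": 0.955,"rz": -0.4},
  {"x": 0,"y": 0,"z": 0,"rx": 0.156,"ry": 0.955,"rz": -0.4},
  {"x": 0,"y": 0,"z": 0,"rx": 0.156,"ry": 0.955,"rz": -0.4},
  {"x": 0,"y": 0,"z": 0,"rx": 0.156,"ry": 0.955,"rz": -0.4},
  {"x": 0,"y": 0,"z": 0,"rx": 0.156,"ry": 0.955,"rz": -0.4},
  {"x": 0,"y": 0,"z": 0,"rx": 0.156,"ry": 0.955,"rz": -0.4},
  {"x": 0,"y": 0,"z": 0,"rx": 0.156,"ry": 0.955,"rz": -0.4},
  {"x": 0,"y": 1,"z": 0,"rx": 0,"ry": 0,"rz": 0},
  {"x": 0,"y": 1,"z": 0,"rx": 0,"ry": 0,"rz": 0},
  {"x": 0,"y": 1,"z": 0,"rx": 0,"ry": 0,"rz": 0},
  {"x": 0,"y": 1,"z": 0,"rx": 0,"ry": 0,"rz": 0},
  {"x": 0,"y": 1,"z": 0,"rx": 0,"ry": 0,"rz": 0},
  {"x": 0,"y": 1,"z": 0,"rx": 0,"ry": 0,"rz": 0},
], fingers=1)

```text
clock: 2.33
tool_pos: [0.2798, 0.4549, 0.2264]
orientation: [-179.9, -42.4, -8.0]
force: [-0.6, 0.3, 0.4]
opening: 0.0873
gripper_force: 0.0
```

```bash
python3 a.py
```

```text
grip [0.53260181 0.29702527 0.03994598] [[0.73, -0.14, 0.67], [-0.1, -0.99, -0.09], [0.67, 0.0, -0.74]]
grasp target [0.5453 0.2952 0.0259] turn units [-0.02  0.    0.  ] | shift before turn [ 3.01  4.85 13.61] | shift after turn [ 3.02  4.84 13.62]
pre target [0.4652 0.3066 0.1145] turn units [-0.02  0.    0.  ] | shift before turn [3.01 4.85 8.81] | shift after turn [3.02 4.84 8.82]
```

Call:
play_rows([
  {"x": 0.3,"y": 0.48,"z": 0.88,"rx": 0,"ry": 0,"rz": 0},
  {"x": 0.3,"y": 0.48,"z": 0.88,"rx": 0,"ry": 0,"rz": 0},
  {"x": 0.3,"y": 0.48,"z": 0.88,"rx": 0,"ry": 0,"rz": 0},
  {"x": 0.3,"y": 0.48,"z": 0.88,"rx": 0,"ry": 0,"rz": 0},
  {"x": 0.3,"y": 0.48,"z": 0.88,"rx": 0,"ry": 0,"rz": 0},
  {"x": 0.3,"y": 0.48,"z": 0.88,"rx": 0,"ry": 0,"rz": 0},
  {"x": 0.3,"y": 0.48,"z": 0.88,"rx": 0,"ry": 0,"rz": 0},
  {"x": 0.3,"y": 0.48,"z": 0.88,"rx": 0,"ry": 0,"rz": 0},
  {"x": 0.3,"y": 0.48,"z": 0.88,"rx": 0,"ry": 0,"rz": 0},
  {"x": 0.3,"y": 0.48,"z": 0.88,"rx": 0,"ry": 0,"rz": 0},
  {"x": 0,"y": 0,"z": 0,"rx": 0,"ry": 0,"rz": 0},
])

```text
clock: 3.7
tool_pos: [0.475, 0.34, 0.1391]
orientation: [177.5, -40.8, -8.2]
force: [0.0, 0.4, 0.3]
opening: 0.0876
gripper_force: 0.0
```

```bash
python3 - <<'E'
from h import *
from a import *
W=cam("wrist");np.savez("w2.npz",*W)
im=cams.snapshot("wrist")
cv2.imwrite("pics/w2.png",im)
plan(tcp,M)
for p in [(-6,42,14),(-6,-42,14),(-79,0,-9),(14,42,12),(14,-42,12)]: print(p,proj(W,BO+BR@np.array(p)/1e3).round(0))
E
```

```text
target [0.5453 0.2952 0.0259] turn units [ 0.64  0.39 -0.01] | shift before turn [-0.65  1.15  5.49] | shift after turn [-0.8   1.4   5.41]
(-6, 42, 14) [[302. 223.]]
(-6, -42, 14) [[433. 222.]]
(-79, 0, -9) [[365. 334.]]
(14, 42, 12) [[301. 193.]]
(14, -42, 12) [[431. 192.]]
```

View pics/w2.png

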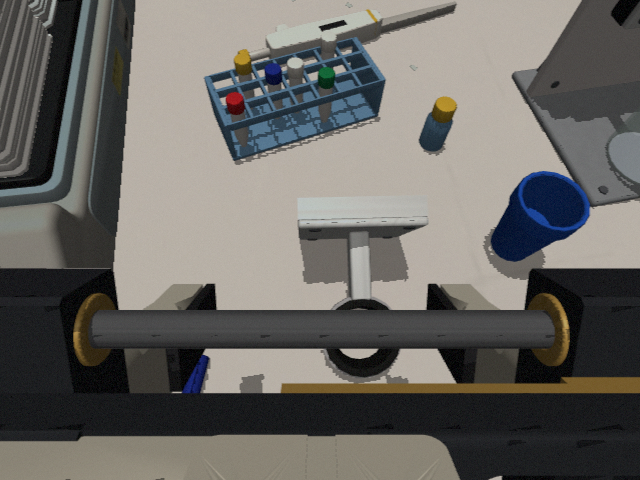

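The wrist view shows the bracket's top edge from (297,198) to (427,198), its front edge from (299,226) to (427,225), the arm centred near (359,265) and the collar at (363,338). All are about 4 px from the prediction. I'll refit with these and check the residual motion.

```bash
python3 - <<'E'
from fit import *
import a
z=np.load("w2.npz");W=[z[k] for k in z.files]; print("cam shift since",cam("wrist")[0]-W[0]); print(ctrl.get_obs()["joint_pos"].round(1),cur()[0])
wr=[(W,(297,198),(14,42,12)),(W,(427,198),(14,-42,12)),(W,(299,226),(-6,42,14)),(W,(427,225),(-6,-42,14)),(W,(359.5,265),(-30,0,-9)),(W,(363.5,338),(-79,0,-9))]
f=lambda x,p:np.r_[x[:2],.068]+rz(x[2])@ry(-.39)@p
run(wr[:4]+wr[5:],f,[.55,.29,-.14])
E
```

```text
cam shift since [-0.00053255  0.00039196  0.00027393]
[ 63.9  10.7 -58.2  79.  -40.3 -54.4] [0.47449442 0.3404926  0.13937605]
[ 0.5509  0.2972 -0.1273]
[[-0.1, -0.8], [0.5, -3.4], [-1.4, 2.1], [2.9, 0.1], [-0.5, 0.3]]
```

The wrist didn't get there because joint 3 hit its limit (-58.2°). The 42° lean runs close to the wrist singularity in this configuration. I'll fit a simple kinematic model from the recorded poses so I can check reachability.

```bash
cat > kin.py <<'E'
from h import *
from scipy.optimize import least_squares
D=np.radians
def fk(q,g,s=(1,1)):
    a1,d1,a2,d4,a3,d6=g; q=D(q); rx=lambda a:R.from_euler("x",a).as_matrix()
    A=rz(q[0]); B=A@ry(q[1]); C=B@ry(q[2]); E=C@rx(s[0]*q[3]); F=E@ry(-q[4]); G=F@rx(s[1]*q[5])
    p=A@[a1,0,0]+[0,0,d1]+B@[0,0,a2]+C@[d4,0,a3]+G@[d6,0,0]
    return p,G
E
python3 - <<'E'
from kin import *
data=[(np.array([80.0473,20.5929,.6349,-.0216,-70.1348,-16.5075]),np.array([.30056,.60386,.22561]),R.from_euler("xyz",[179.905,-.007,-26.467],degrees=True).as_matrix())]
o=ctrl.get_obs();p,M=cur();data.append((o["joint_pos"],p,M))
for s in [(1,1),(1,-1),(-1,1),(-1,-1)]:
    N=[fk(q,[0]*6,s)[1].T@M for q,p,M in data]
    print(s,N[0].round(2).tolist(),N[1].round(2).tolist(),"z",N[1][:,2].round(3))
    if 1:
        r=lambda g:np.concatenate([fk(q,g,s)[0]-p for q,p,M in data])
        x=least_squares(lambda g:np.r_[r(g),1e-3*(g-[.05,.35,.4,.4,.05,.25])],[.05,.35,.4,.4,.05,.25]).x
        print(x.round(4),abs(r(x)).max())
np.save("d.npy",np.array(data,dtype=object),allow_pickle=True)
E
```

```text
(1, 1) [[0.01, 0.02, 1.0], [-0.84, 0.55, -0.01], [-0.54, -0.84, 0.02]] [[-0.0, -0.74, -0.67], [-0.73, 0.46, -0.5], [0.68, 0.49, -0.55]] z [-0.669 -0.505 -0.546]
[ 0.2633  0.0431  0.1549  0.441  -0.2555 -0.4354] 0.1889361996402613
(1, -1) [[0.01, 0.02, 1.0], [-1.0, 0.0, 0.01], [-0.0, -1.0, 0.02]] [[-0.0, -0.74, -0.67], [0.88, 0.31, -0.35], [0.47, -0.59, 0.65]] z [-0.669 -0.353  0.654]
[ 0.2633  0.0431  0.1549  0.441  -0.2555 -0.4354] 0.1889361996402613
(-1, 1) [[0.01, 0.02, 1.0], [-0.84, 0.54, -0.01], [-0.54, -0.84, 0.02]] [[0.91, -0.39, 0.14], [-0.16, -0.04, 0.99], [-0.38, -0.92, -0.1]] z [ 0.137  0.986 -0.095]
[ 0.946  -0.1498  0.1772 -0.5609  0.4739  0.4354] 0.18893635549892943
(-1, -1) [[0.01, 0.02, 1.0], [-1.0, 0.0, 0.01], [0.0, -1.0, 0.02]] [[0.91, -0.39, 0.14], [-0.3, -0.86, -0.41], [0.28, 0.33, -0.9]] z [ 0.137 -0.409 -0.902]
[ 0.946  -0.1498  0.1772 -0.5609  0.4739  0.4354] 0.18893635549892943
```

```bash
sed -i 's/C=B@ry(q\[2\])/C=B@ry(-q[2])/' kin.py; python3 - <<'E'
from kin import *
data=np.load("d.npy",allow_pickle=True)
for s in [(1,1),(1,-1),(-1,1),(-1,-1)]:
    N=[fk(q,[0]*6,s)[1].T@M for q,p,M in data]
    r=lambda g:np.concatenate([fk(q,g,s)[0]-p for q,p,M in data])
    x=least_squares(lambda g:np.r_[r(g),1e-3*(g-[.05,.35,.4,.4,.05,.25])],[.05,.35,.4,.4,.05,.25]).x
    print(s,N[0].round(2).tolist(),N[1].round(2).tolist(),x.round(4),abs(r(x)).max())
E
```

```text
(1, 1) [[0.0, -0.0, 1.0], [-0.84, 0.55, 0.0], [-0.55, -0.84, 0.0]] [[-0.91, -0.36, 0.19], [-0.04, -0.4, -0.91], [0.4, -0.84, 0.36]] [ 0.6339 -0.1423  0.0094  0.0343 -0.0687 -0.4354] 0.18893610715097742
(1, -1) [[0.0, -0.0, 1.0], [-1.0, 0.0, 0.0], [-0.0, -1.0, -0.0]] [[-0.91, -0.36, 0.19], [0.39, -0.67, 0.63], [-0.1, 0.65, 0.75]] [ 0.6339 -0.1423  0.0094  0.0343 -0.0687 -0.4354] 0.18893610715097742
(-1, 1) [[-0.0, -0.0, 1.0], [-0.84, 0.54, 0.0], [-0.54, -0.84, -0.0]] [[0.0, 0.0, 1.0], [0.32, 0.95, -0.0], [-0.95, 0.32, 0.0]] [0.2048 0.3232 0.4064 0.2962 0.0623 0.4354] 0.18893617861947232
(-1, -1) [[-0.0, -0.0, 1.0], [-1.0, -0.0, -0.0], [0.0, -1.0, -0.0]] [[0.0, 0.0, 1.0], [-1.0, -0.0, 0.0], [0.0, -1.0, 0.0]] [0.2048 0.3232 0.4064 0.2962 0.0623 0.4354] 0.18893617861947232
```

Orientation is matched exactly, and the remaining position residual is a constant lateral offset. I'll back off a little to get more data and leave the joint limit.

Call:
play_rows([
  {"x": 0,"y": 0,"z": -1,"rx": 0,"ry": 0,"rz": 0},
  {"x": 0,"y": 0,"z": -1,"rx": 0,"ry": 0,"rz": 0},
  {"x": 0,"y": 0,"z": -1,"rx": 0,"ry": 0,"rz": 0},
  {"x": 0,"y": 0,"z": -1,"rx": 0,"ry": 0,"rz": 0},
  {"x": 0,"y": 0,"z": -1,"rx": 0,"ry": 0,"rz": 0},
])

```text
clock: 4.38
tool_pos: [0.3924, 0.3586, 0.2348]
orientation: [177.6, -40.8, -8.0]
force: [-0.1, -0.2, 0.3]
opening: 0.0874
gripper_force: 0.0
```

```bash
cat > log.py <<'E'
from h import *
data=list(np.load("d.npy",allow_pickle=True));o=ctrl.get_obs();p,M=cur();data.append(np.array([o["joint_pos"],p,M],dtype=object))
a=np.empty((len(data),3),dtype=object)
for i,d in enumerate(data):
    for j in range(3): a[i,j]=d[j]
np.save("d.npy",a,allow_pickle=True)
E
python3 log.py
```

Call:
play_rows([
  {"x": 0,"y": 0,"z": 0,"rx": 0,"ry": -1,"rz": 0},
  {"x": 0,"y": 0,"z": 0,"rx": 0,"ry": -1,"rz": 0},
  {"x": 0,"y": 0,"z": 0,"rx": 0,"ry": -1,"rz": 0},
  {"x": 0,"y": 0,"z": 0,"rx": 0,"ry": -1,"rz": 0},
])

```text
clock: 4.88
tool_pos: [0.3927, 0.3587, 0.2342]
orientation: [178.0, -24.7, -8.7]
force: [0.1, -0.6, -1.0]
opening: 0.0875
gripper_force: 0.0
```

```bash
python3 log.py; cat > kin.py <<'E'
from h import *
from scipy.optimize import least_squares
D=np.radians
LO=np.array([-176.03,-82.01,-58.28,-173.87,-174.79,-173.66]);HI=np.array([176.03,121.73,71.71,95.51,-.11,173.66])
TF=np.array([[0,0,1.],[-1,0,0],[0,-1,0]])
def fk(q,g):
    a1,d1,a2,d4,a3,d6,b=g; q=D(q); rx=lambda a:R.from_euler("x",a).as_matrix()
    A=rz(q[0]); B=A@ry(q[1]); C=B@ry(-q[2]); G=C@rx(-q[3])@ry(-q[4])@rx(-q[5])
    return A@[a1,b,0]+[0,0,d1]+B@[0,0,a2]+C@[d4,0,a3]+G@[d6,0,0],G@TF
def geo():
    data=np.load("d.npy",allow_pickle=True)
    g0=np.array([.1,.35,.4,.4,.05,.25,-.189])
    r=lambda g:np.concatenate([fk(q,g)[0]-p for q,p,M in data])
    x=least_squares(lambda g:np.r_[r(g),1e-3*(g-g0)],g0).x
    return x,abs(r(x)).max()
def ik(p,M,g,q0):
    def r(q):
        P,G=fk(q,g); return np.r_[(P-p)*10,R.from_matrix(G.T@M).as_rotvec()]
    s=least_squares(r,np.clip(q0,LO+.1,HI-.1),bounds=(LO,HI)); return s.x,np.linalg.norm(s.fun)
E
python3 - <<'E'
from kin import *
g,e=geo();print(g.round(4),e)
o=ctrl.get_obs();print(o["joint_pos"].round(1))
BO=np.array([.5509,.2972,.068]);BY=-.13;BR=rz(BY)@ry(-.39);gp=BO+BR@[-.03,0,-.018]
for L in (.74,.69,.59,.49,.39):
  for back in (0,.12):
    M=toolR(BY,L);t=gp+M@[0,0,.019-back];best=[]
    for half in (0,1):
      MM=M@np.diag([-1,-1,1.]) if half else M
      for j4 in (-150,-90,-45,0,45,80):
        q,f=ik(t,MM,g,[45,40,-20,j4,-30,-60 if not half else 90])
        if f<1e-3: best.append((half,tuple(q.round(0))))
    print(L,back,sorted(set(best))[:6])
E
```

```text
[ 0.1993 -0.2321  0.693   0.1836  0.0963  0.2082 -0.2009] 0.051897872881054075
[ 79.9   1.3 -38.6  30.4 -55.7 -17.6]
0.74 0 []
0.74 0.12 []
0.69 0 []
0.69 0.12 []
0.59 0 []
0.59 0.12 []
0.49 0 []
0.49 0.12 []
0.39 0 []
0.39 0.12 [(0, (np.float64(60.0), np.float64(10.0), np.float64(-55.0), np.float64(53.0), np.float64(-26.0), np.float64(-26.0))), (1, (np.float64(60.0), np.float64(10.0), np.float64(-55.0), np.float64(53.0), np.float64(-26.0), np.float64(154.0)))]
```

```bash
python3 - <<'E'
from kin import *
data=np.load("d.npy",allow_pickle=True)
rx=lambda a:R.from_euler("x",a).as_matrix()
for q,p,M in data: print(q.round(2),p.round(4), np.degrees(R.from_matrix(fk(q,[0]*7)[1].T@M).magnitude()).round(2))
def blocks(q):
    q=D(q);A=rz(q[0]);B=A@ry(q[1]);C=B@ry(-q[2]);E=C@rx(-q[3]);F=E@ry(-q[4]);G=F@rx(-q[5])
    return dict(Ax=A[:,0],Ay=A[:,1],Z=A[:,2],Bx=B[:,0],Bz=B[:,2],Cx=C[:,0],Cz=C[:,2],Ey=E[:,1],Ez=E[:,2],Fx=F[:,0],Fy=F[:,1],Fz=F[:,2],Gy=G[:,1],Gz=G[:,2],WX=np.array([1.,0,0]),WY=np.array([0,1.,0]))
bl=[blocks(q) for q,_,_ in data];P=np.concatenate([p for _,p,_ in data])
base=["Ax","Ay","Z","Bz","Cx","Cz","Fx"]
for add in [[],["Bx"],["Ez"],["Ey"],["Fy"],["Fz"],["Gy"],["Gz"],["Gy","Gz"],["WX","WY"]]:
    k=base+add;X=np.concatenate([np.stack([b[n] for n in k],1) for b in bl])
    s=np.linalg.lstsq(X,P,rcond=1e-6);print(add,dict(zip(k,s[0].round(3))),"err",abs(X@s[0]-P).max().round(4))
E
```

```text
[ 8.005e+01  2.059e+01  6.300e-01 -2.000e-02 -7.013e+01 -1.651e+01] [0.3006 0.6039 0.2256] 0.0
[ 63.92  10.69 -58.22  79.02 -40.29 -54.45] [0.4745 0.3405 0.1394] 0.0
[ 85.94   1.87 -50.93  50.9  -56.64 -41.35] [0.3924 0.3586 0.2348] 0.0
[ 79.87   1.29 -38.57  30.37 -55.73 -17.63] [0.3927 0.3587 0.2342] 0.0
[] {'Ax': np.float64(0.199), 'Ay': np.float64(-0.201), 'Z': np.float64(-0.232), 'Bz': np.float64(0.693), 'Cx': np.float64(0.184), 'Cz': np.float64(0.096), 'Fx': np.float64(0.208)} err 0.0519
['Bx'] {'Ax': np.float64(0.076), 'Ay': np.float64(-0.2), 'Z': np.float64(-0.204), 'Bz': np.float64(0.693), 'Cx': np.float64(0.206), 'Cz': np.float64(0.102), 'Fx': np.float64(0.209), 'Bx': np.float64(0.106)} err 0.0499
['Ez'] {'Ax': np.float64(0.255), 'Ay': np.float64(-0.202), 'Z': np.float64(-0.068), 'Bz': np.float64(0.733), 'Cx': np.float64(0.042), 'Cz': np.float64(-0.051), 'Fx': np.float64(0.639), 'Ez': np.float64(0.325)} err 0.0166
['Ey'] {'Ax': np.float64(0.0), 'Ay': np.float64(-0.0), 'Z': np.float64(0.199), 'Bz': np.float64(0.602), 'Cx': np.float64(0.464), 'Cz': np.float64(-0.0), 'Fx': np.
[... 723 characters left out ...]
4(-0.018), 'Ay': np.float64(-0.15), 'Z': np.float64(-0.102), 'Bz': np.float64(0.679), 'Cx': np.float64(0.217), 'Cz': np.float64(0.102), 'Fx': np.float64(0.317), 'Gz': np.float64(0.197)} err 0.0429
['Gy', 'Gz'] {'Ax': np.float64(-0.115), 'Ay': np.float64(-0.017), 'Z': np.float64(-0.074), 'Bz': np.float64(0.696), 'Cx': np.float64(0.371), 'Cz': np.float64(0.13), 'Fx': np.float64(0.343), 'Gy': np.float64(-0.147), 'Gz': np.float64(0.171)} err 0.0288
['WX', 'WY'] {'Ax': np.float64(-0.058), 'Ay': np.float64(-0.195), 'Z': np.float64(-0.211), 'Bz': np.float64(0.694), 'Cx': np.float64(0.187), 'Cz': np.float64(0.107), 'Fx': np.float64(0.239), 'WX': np.float64(0.047), 'WY': np.float64(0.245)} err 0.0265
```

That's an exact kinematic model: the wrist has a 192 mm side offset. Now I'll find joint solutions for grasp, pre-grasp and hang poses over several leans.

```bash
python3 - <<'E'
s=open('kin.py').read()
a=s.index("def fk");b=s.index("def ik")
s=s[:a]+'''def fk(q,g=None):
    q=D(q); rx=lambda a:R.from_euler("x",a).as_matrix()
    A=rz(q[0]); B=A@ry(q[1]); C=B@ry(-q[2]); E=C@rx(-q[3]); G=E@ry(-q[4])@rx(-q[5])
    return [0,0,.199]+B@[0,0,.602]+C@[.464,0,0]+E@[0,-.192,0]+G@[.378,0,0],G@TF
'''+s[b:].replace("g,q0","q0").replace("fk(q,g)","fk(q)")+'''
SEEDS=[[j1,30,j3,j4,j5,j6] for j1 in (0,40,80) for j3 in (-40,20) for j4 in (-150,-90,-30,30,80) for j5 in (-30,-90) for j6 in (-150,-60,30,120)]
def sols(p,M):
    out=[]
    for s in SEEDS:
        q,f=ik(p,M,s)
        if f<1e-3 and not any(abs(q-o).max()<3 for o in out): out.append(q)
    return out
'''
open('kin.py','w').write(s)
E
cat > t.py <<'E'
from kin import *
BO=np.array([.5509,.2972,.068]);BY=-.13;BR=rz(BY)@ry(-.39);gp=BO+BR@[-.03,0,-.018]
SO=np.array([.705,-.0544,0]);SY=.0418;ED=SO+rz(SY)@[-.016,-.066,.165]
for X in (.35,.25,.15,0):
    M=toolR(BY,.39+X)
    for half in (0,1):
        H=np.diag([-1,-1,1.]) if half else np.eye(3)
        print("X",X,"half",half)
        for n,t,MM in [("grasp",gp+M@[0,0,.019],M),("hangtilt",None,.35),("hung",None,0)]:
            if t is None:
                k=MM; B=rz(SY)@ry(k); MM=toolR(SY,X-k); t=ED+[0,0,.02 if k else 0]+B@[-.03,0,-.018]+MM@[0,0,.019]
            for q in sols(t,MM@H): print("  ",n,q.round(0))
E
time python3 t.py
```

```text
X 0.35 half 0
   hangtilt [  6.  23.  -5.   0. -62.  86.]
   hung [  7.  16. -25.   3. -29.  83.]
X 0.35 half 1
   hangtilt [  6.  23.  -5.   0. -62. -94.]
   hung [  7.  16. -25.   3. -29. -97.]
X 0.25 half 0
   hangtilt [  6.  26.  -0.  -0. -70.  87.]
   hung [  7.  18. -20.   2. -38.  84.]
X 0.25 half 1
   hangtilt [  6.  26.  -0.  -0. -70. -93.]
   hung [  7.  18. -20.   2. -38. -96.]
X 0.15 half 0
   hangtilt [  6.  29.   4.  -1. -77.  87.]
   hung [  6.  20. -15.   1. -47.  85.]
X 0.15 half 1
   hangtilt [  6.  29.   4.  -1. -77. -93.]
   hung [  6.  20. -15.   1. -47. -95.]
X 0 half 0
   grasp [ 38.  19. -55.  92. -16. -45.]
   hangtilt [  6.  34.  12.  -1. -87.  87.]
   hung [  6.  24.  -7.   0. -59.  86.]
X 0 half 1
   grasp [ 38.  19. -55.  92. -16. 135.]
   hangtilt [  6.  34.  12.  -1. -87. -93.]
   hung [  6.  24.  -7.   0. -59. -94.]
real	6m27.769s
user	6m21.549s
sys	0m0.231s
```

The numeric IK is slow and may miss branches, so I'll write an exact one-parameter IK scan.

```bash
cat > kin.py <<'E'
from h import *
D=np.radians
LO=np.array([-176.03,-82.01,-58.28,-173.87,-174.79,-173.66]);HI=np.array([176.03,121.73,71.71,95.51,-.11,173.66])
TF=np.array([[0,0,1.],[-1,0,0],[0,-1,0]])
rx=lambda a:R.from_euler("x",a).as_matrix()
def fk(q):
    q=D(q)
    A=rz(q[0]); B=A@ry(q[1]); C=B@ry(-q[2]); E=C@rx(-q[3]); G=E@ry(-q[4])@rx(-q[5])
    return [0,0,.199]+B@[0,0,.602]+C@[.464,0,0]+E@[0,-.192,0]+G@[.378,0,0],G@TF
def _arm(phi,w,z,back):
    u=np.cross(z,[0,0,1.]);u/=np.linalg.norm(u);v=np.cross(z,u)
    e=np.outer(np.cos(phi),u)+np.outer(np.sin(phi),v); c=w+.192*e
    j1=np.arctan2(c[:,1],c[:,0])+np.pi*back
    r=c[:,0]*np.cos(j1)+c[:,1]*np.sin(j1);h=c[:,2]-.199
    d2=r*r+h*h; si=(d2-.602**2-.464**2)/(2*.602*.464)  # = sin(j3)
    j3=np.arcsin(np.clip(si,-1,1)); j3[abs(si)>1]=np.nan
    # r=.602 sin j2+.464 cos(j2-j3); h=.602cos j2-.464 sin(j2-j3)
    a=.464*np.cos(j3);b=.602+.464*np.sin(j3)
    j2=np.arctan2(r,h)-np.arctan2(a,b)
    k=j2-j3; cx=np.stack([np.cos(j1)*np.cos(k),np.sin(j1)*np.cos(k),-np.sin(k)],1)
    return (e*cx).sum(1),j1,j2,j3
def sols(p,M):
    z=M[:,2];w=np.asarray(p)-.378*z;out=[];ph=np.linspace(0,2*np.pi,1441)
    for back in(0,1):
        f=_arm(ph,w,z,back)[0]
        for i in np.where(f[:-1]*f[1:]<0)[0]:
            t=ph[i]-f[i]*(ph[i+1]-ph[i])/(f[i+1]-f[i])
            _,j1,j2,j3=_arm(np.array([t]),w,z,back)
            C=rz(j1[0])@ry(j2[0]-j3[0]); N=C.T@M@TF.T
            for sg in(1,-1):  # N=rx(-j4)ry(-j5)rx(-j6)
                al,be,ga=R.from_matrix(N).as_euler("XYX")
                if sg<0: al,be,ga=al+np.pi,-be,ga+np.pi
                q=np.degrees([j1[0],j2[0],j3[0],-al,-be,-ga]);q=(q+180)%360-180
                P,_=fk(q)
                if np.linalg.norm(P-p)<3e-3 and (q>LO).all() and (q<HI).all(): out.append(q)
    return out
E
cat > t.py <<'E'
from kin import *
M0=cur()[1];print("check",ctrl.get_obs()["joint_pos"].round(1),[q.round(1) for q in sols(cur()[0],M0)])
BO=np.array([.5509,.2972,.068]);BY=-.13;BR=rz(BY)@ry(-.39);gp=BO+BR@[-.03,0,-.018]
for X in (.4,.3,.2,.1,0,-.1,-.2,-.39):
    M=toolR(BY,.39+X)
    for half in (0,1):
        for b in(0,.1):
            t=gp+M@[0,0,.019-b]
            print("X",X,"half",half,"back",b,[q.round(0).astype(int).tolist() for q in sols(t,M@(np.diag([-1,-1,1.]) if half else np.eye(3)))])
E
time python3 t.py
```

```text
check [ 79.9   1.3 -38.6  30.4 -55.7 -17.6] [array([ 79.9,   1.3, -38.7,  30.4, -55.7, -17.7])]
X 0.4 half 0 back 0 []
X 0.4 half 0 back 0.1 []
X 0.4 half 1 back 0 []
X 0.4 half 1 back 0.1 []
X 0.3 half 0 back 0 []
X 0.3 half 0 back 0.1 []
X 0.3 half 1 back 0 []
X 0.3 half 1 back 0.1 []
X 0.2 half 0 back 0 []
X 0.2 half 0 back 0.1 []
X 0.2 half 1 back 0 []
X 0.2 half 1 back 0.1 []
X 0.1 half 0 back 0 []
X 0.1 half 0 back 0.1 [[55, 9, -56, 68, -27, -35]]
X 0.1 half 1 back 0 []
X 0.1 half 1 back 0.1 [[55, 9, -56, 68, -27, 145]]
X 0 half 0 back 0 [[38, 19, -55, 92, -16, -45]]
X 0 half 0 back 0.1 [[58, 10, -49, 45, -29, -15]]
X 0 half 1 back 0 [[38, 19, -55, 92, -16, 135]]
X 0 half 1 back 0.1 [[58, 10, -49, 45, -29, 165]]
X -0.1 half 0 back 0 [[50, 20, -48, 50, -18, -14]]
X -0.1 half 0 back 0.1 [[58, 12, -40, 27, -34, 2]]
X -0.1 half 1 back 0 [[50, 20, -48, 50, -18, 166]]
X -0.1 half 1 back 0.1 []
X -0.2 half 0 back 0 [[52, 22, -37, 21, -27, 11]]
X -0.2 half 0 back 0.1 [[55, 14, -31, 15, -41, 17]]
X -0.2 half 1 back 0 [[52, 22, -37, 21, -27, -169]]
X -0.2 half 1 back 0.1 [[55, 14, -31, 15, -41, -163]]
X -0.39 half 0 back 0 []
X -0.39 half 0 back 0.1 []
X -0.39 half 1 back 0 []
X -0.39 half 1 back 0.1 []kin.py:11: RuntimeWarning: invalid value encountered in divide
  u=np.cross(z,[0,0,1.]);u/=np.linalg.norm(u);v=np.cross(z,u)

real	0m1.668s
user	0m1.640s
sys	0m0.208s
```

```bash
cat > t2.py <<'E'
from kin import *
import warnings;warnings.filterwarnings("ignore")
from fit import T,S
for n,uv,z in [("blue",(259,237),.07),("vial",(247,195),.05),("rack",(200,178),.062),("machine corner",(138,258),.08),("pen",(163,263),.01)]: print(n,atz(T,uv,z).round(3))
for X in (.3,.2,.1,0):
    res=[]
    for x in np.arange(.44,.66,.03):
        for y in np.arange(.12,.36,.03):
            for BY in np.arange(-1.2,1.7,.2):
                gp=np.array([x,y,.040]);M=toolR(BY,.39+X)
                qs=sols(gp+M@[0,0,.019],M); 
                if qs:
                    qb=sols(gp+M@[0,0,-.06],M)
                    if qb: res.append((round(x,2),round(y,2),round(BY,1),qs[0].round(0).astype(int).tolist(),len(qs)))
    print(X,len(res)); [print("  ",r) for r in res[::max(1,len(res)//10)]]
E
time python3 t2.py
```

```text
blue [0.544 0.157 0.07 ]
vial [0.657 0.19  0.05 ]
rack [0.703 0.31  0.062]
machine corner [0.497 0.46  0.08 ]
pen [0.487 0.422 0.01 ]
0.3 406
   (np.float64(0.44), np.float64(0.12), np.float64(-1.2), [60, 25, -54, 43, -47, -78], 1)
   (np.float64(0.44), np.float64(0.33), np.float64(-0.8), [74, 29, -45, 47, -49, -72], 1)
   (np.float64(0.47), np.float64(0.3), np.float64(-0.6), [64, 25, -56, 71, -42, -76], 1)
   (np.float64(0.5), np.float64(0.27), np.float64(0.2), [7, 19, -55, -172, -23, -93], 1)
   (np.float64(0.53), np.float64(0.24), np.float64(-1.0), [59, 30, -42, 49, -49, -70], 1)
   (np.float64(0.56), np.float64(0.18), np.float64(-1.0), [51, 29, -47, 58, -46, -71], 1)
   (np.float64(0.59), np.float64(0.12), np.float64(-1.2), [45, 31, -41, 51, -49, -68], 1)
   (np.float64(0.59), np.float64(0.27), np.float64(1.6), [16, 31, -7, -50, -54, -163], 1)
   (np.float64(0.62), np.float64(0.21), np.float64(1.4), [10, 30, -9, -52, -50, -166], 1)
   (np.float64(0.65), np.float64(0.15), np.float64(0.6), [16, 22, -22, -57, -14, 161], 1)
   (np.float64(0.65), np.float64(0.33), np.float64(-1.0), [5
[... 2353 characters left out ...]
, 19, -35, -11, -14, 108], 1)
   (np.float64(0.53), np.float64(0.3), np.float64(-0.6), [55, 24, -44, 48, -31, -43], 1)
   (np.float64(0.56), np.float64(0.24), np.float64(0.8), [40, 20, -35, -9, -14, 105], 1)
   (np.float64(0.59), np.float64(0.18), np.float64(-0.6), [37, 22, -49, 63, -24, -42], 1)
   (np.float64(0.59), np.float64(0.33), np.float64(1.2), [38, 26, -17, -23, -30, 139], 1)
   (np.float64(0.62), np.float64(0.27), np.float64(-0.2), [35, 24, -48, 80, -16, -34], 1)
   (np.float64(0.65), np.float64(0.18), np.float64(1.2), [22, 27, -12, -27, -38, 157], 1)
   (np.float64(0.65), np.float64(0.33), np.float64(1.0), [38, 28, -15, -16, -27, 123], 1)
real	0m47.472s
user	0m45.444s
sys	0m0.317s
```

In place, a lean of X=-0.2 rad is comfortable to grasp. With the bracket turned to yaw ≈ -1.0, X=+0.3 is reachable too. So the plan is: grip lightly at X=-0.2, turn the bracket about 50° and set it down, regrip leaning +0.3, then hang it.

```bash
cat > b.py <<'E'
from kin import *
BO=np.array([.5515,.2965,.068]);BY=-.13
gp=BO+rz(BY)@ry(-.39)@[-.03,0,-.018]
def at(gp,yaw,lean,back=0):
    M=toolR(yaw,lean); return gp+M@[0,0,.019-back],M
if __name__=="__main__":
    p,M=at(gp,BY,.19,.1); plan(p,M,"pre"); print([q.round(0) for q in sols(p,M)])
    g2=np.array([.50,.28,.042])
    for n,a in [("g",at(gp,BY,.19)),("rot",at(gp+[0,0,.02],-1,.19)),("set",at(g2,-1,.19)),("pre3",at(g2,-1,.69,.1)),("g3",at(g2,-1,.69)),("lift",at(g2+[0,0,.15],-1,.69))]: print(n,[q.round(0).tolist() for q in sols(*a)])
E
python3 b.py
```

```text
pre target [0.5156 0.3012 0.1195] turn units [ 0.6  -3.44 -0.36] | shift before turn [2.82 1.31 6.4 ] | shift after turn [4.21 1.64 5.49]
[array([ 55.,  14., -31.,  15., -41.,  17.])]
g [[52.0, 22.0, -37.0, 21.0, -27.0, 12.0]]
rot [[54.0, 25.0, -27.0, 15.0, -43.0, -32.0]]
set [[55.0, 24.0, -33.0, 16.0, -39.0, -35.0]]
pre3 [[72.0, 27.0, -31.0, 34.0, -63.0, -63.0]]
g3 [[65.0, 31.0, -40.0, 43.0, -52.0, -69.0]]
lift [[67.0, 20.0, -31.0, 35.0, -67.0, -56.0]]
```

Call:
play_rows([
  {"x": 0,"y": 0,"z": 0,"rx": 0.15,"ry": -0.86,"rz": -0.09},
  {"x": 0,"y": 0,"z": 0,"rx": 0.15,"ry": -0.86,"rz": -0.09},
  {"x": 0,"y": 0,"z": 0,"rx": 0.15,"ry": -0.86,"rz": -0.09},
  {"x": 0,"y": 0,"z": 0,"rx": 0.15,"ry": -0.86,"rz": -0.09},
  {"x": 0.7,"y": 0.27,"z": 0.92,"rx": 0,"ry": 0,"rz": 0},
  {"x": 0.7,"y": 0.27,"z": 0.92,"rx": 0,"ry": 0,"rz": 0},
  {"x": 0.7,"y": 0.27,"z": 0.92,"rx": 0,"ry": 0,"rz": 0},
  {"x": 0.7,"y": 0.27,"z": 0.92,"rx": 0,"ry": 0,"rz": 0},
  {"x": 0.7,"y": 0.27,"z": 0.92,"rx": 0,"ry": 0,"rz": 0},
  {"x": 0.7,"y": 0.27,"z": 0.92,"rx": 0,"ry": 0,"rz": 0},
  {"x": 0,"y": 0,"z": 0,"rx": 0,"ry": 0,"rz": 0},
  {"x": 0,"y": 0,"z": 0,"rx": 0,"ry": 0,"rz": 0},
])

```text
clock: 6.38
tool_pos: [0.5164, 0.3016, 0.1192]
orientation: [180.0, -11.1, -7.5]
force: [0.5, 0.4, 1.2]
opening: 0.0876
gripper_force: 0.0
```

```bash
python3 - <<'E'
from b import *
W=cam("wrist");np.savez("w3.npz",*W)
im=cams.snapshot("wrist");cv2.imwrite("pics/w3.png",im)
p,M=at(gp,BY,.19);plan(p,M,"grasp")
for q in [(14,42,12),(14,-42,12),(-6,42,14),(-6,-42,14),(-79,0,-9),(-30,0,-9)]: print(q,proj(W,BO+rz(BY)@ry(-.39)@np.array(q)/1e3).round(0))
E
```

```text
grasp target [0.5343 0.2987 0.0213] turn units [-0.   -0.05 -0.02] | shift before turn [-0.04  0.03  4.  ] | shift after turn [-0.03  0.03  4.  ]
(14, 42, 12) [[236. 203.]]
(14, -42, 12) [[406. 203.]]
(-6, 42, 14) [[239. 242.]]
(-6, -42, 14) [[403. 241.]]
(-79, 0, -9) [[321. 330.]]
(-30, 0, -9) [[321. 262.]]
```

View pics/w3.png

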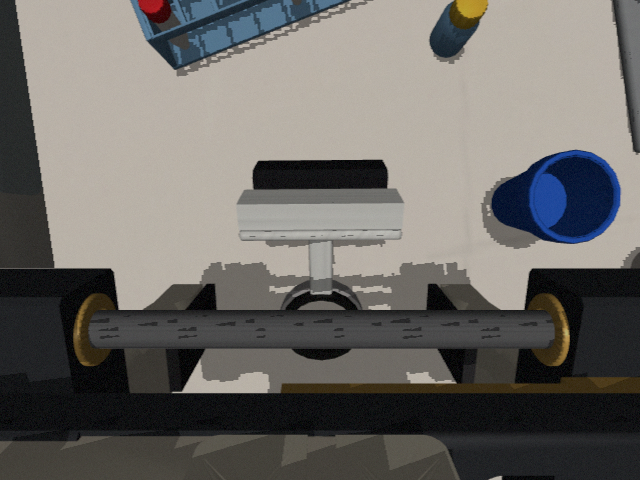

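The arm (x≈321) and the plate edges match the prediction within 2 px. I'll descend and grip.

Call:
play_rows([
  {"x": 0,"y": 0,"z": 0.8,"rx": 0,"ry": 0,"rz": 0},
  {"x": 0,"y": 0,"z": 0.8,"rx": 0,"ry": 0,"rz": 0},
  {"x": 0,"y": 0,"z": 0.8,"rx": 0,"ry": 0,"rz": 0},
  {"x": 0,"y": 0,"z": 0.8,"rx": 0,"ry": 0,"rz": 0},
  {"x": 0,"y": 0,"z": 0.6,"rx": 0,"ry": 0,"rz": 0},
  {"x": 0,"y": 0,"z": 0.2,"rx": 0,"ry": 0,"rz": 0},
])

```text
clock: 7.18
tool_pos: [0.5355, 0.2987, 0.0206]
orientation: [180.0, -11.1, -7.5]
force: [1.1, -0.2, 0.3]
opening: 0.0876
gripper_force: 0.0
```

Call:
play_rows([
  {"x": 0,"y": 0,"z": 0,"rx": 0,"ry": 0,"rz": 0},
  {"x": 0,"y": 0,"z": 0,"rx": 0,"ry": 0,"rz": 0},
  {"x": 0,"y": 0,"z": 0,"rx": 0,"ry": 0,"rz": 0},
  {"x": 0,"y": 0,"z": 0,"rx": 0,"ry": 0,"rz": 0},
  {"x": 0,"y": 0,"z": 0,"rx": 0,"ry": 0,"rz": 0},
  {"x": 0,"y": 0,"z": 0,"rx": 0,"ry": 0,"rz": 0},
], fingers=-1)

```text
clock: 7.92
tool_pos: [0.536, 0.2982, 0.0206]
orientation: [180.0, -11.1, -7.6]
force: [-0.3, 0.1, -0.0]
opening: 0.0333
gripper_force: 0.0
```

```bash
python3 - <<'E'
from b import *
p,M=cur();print(p, ctrl.get_obs()["opening"])
g0=p-M@[0,0,.019]
w=M.T@[0,0,1];print("world up in tool /25mm",(w*.02/.025).round(3), "turn -0.87 about z:",(w*-np.degrees(.87)/4).round(2))
M2=rz(-.87)@M; g2=np.array([.50,.28,g0[2]+.001])
t=g2+M2@[0,0,.019]
# after lift 20mm & rot about TCP
plan(t,M2,"set",c=(p+[0,0,.02],M2))
E
```

```text
[0.53601714 0.29819247 0.0206421 ] 0.033270082280087314
world up in tool /25mm [ 0.153  0.    -0.785] turn -0.87 about z: [-2.390e+00 -1.000e-02  1.223e+01]
set target [0.502  0.2769 0.0216] turn units [0. 0. 0.] | shift before turn [-0.16  1.61  0.74] | shift after turn [-0.16  1.61  0.74]
```

Still closing (33 mm open), so I'll let it finish, then lift 20 mm.

Call:
play_rows([
  {"x": 0,"y": 0,"z": 0,"rx": 0,"ry": 0,"rz": 0},
  {"x": 0,"y": 0,"z": 0,"rx": 0,"ry": 0,"rz": 0},
  {"x": 0,"y": 0,"z": 0,"rx": 0,"ry": 0,"rz": 0},
  {"x": 0,"y": 0,"z": 0,"rx": 0,"ry": 0,"rz": 0},
  {"x": 0,"y": 0,"z": 0,"rx": 0,"ry": 0,"rz": 0},
  {"x": 0.08,"y": 0,"z": -0.39,"rx": 0,"ry": 0,"rz": 0},
  {"x": 0.08,"y": 0,"z": -0.39,"rx": 0,"ry": 0,"rz": 0},
])

```text
clock: 8.8
tool_pos: [0.5359, 0.2979, 0.041]
orientation: [179.9, -11.0, -7.6]
force: [0.3, -0.4, -3.6]
opening: 0.0135
gripper_force: 30.0
```

Call:
play_rows([
  {"x": 0,"y": 0,"z": 0,"rx": -0.18,"ry": 0,"rz": 0.94},
  {"x": 0,"y": 0,"z": 0,"rx": -0.18,"ry": 0,"rz": 0.94},
  {"x": 0,"y": 0,"z": 0,"rx": -0.18,"ry": 0,"rz": 0.94},
  {"x": 0,"y": 0,"z": 0,"rx": -0.18,"ry": 0,"rz": 0.94},
  {"x": 0,"y": 0,"z": 0,"rx": -0.18,"ry": 0,"rz": 0.94},
  {"x": 0,"y": 0,"z": 0,"rx": -0.18,"ry": 0,"rz": 0.94},
  {"x": 0,"y": 0,"z": 0,"rx": -0.18,"ry": 0,"rz": 0.94},
  {"x": 0,"y": 0,"z": 0,"rx": -0.18,"ry": 0,"rz": 0.94},
  {"x": 0,"y": 0,"z": 0,"rx": -0.18,"ry": 0,"rz": 0.94},
  {"x": 0,"y": 0,"z": 0,"rx": -0.18,"ry": 0,"rz": 0.94},
  {"x": 0,"y": 0,"z": 0,"rx": -0.18,"ry": 0,"rz": 0.94},
  {"x": 0,"y": 0,"z": 0,"rx": -0.18,"ry": 0,"rz": 0.94},
  {"x": 0,"y": 0,"z": 0,"rx": -0.18,"ry": 0,"rz": 0.94},
  {"x": 0,"y": 0,"z": 0,"rx": 0,"ry": 0,"rz": 0},
])

```text
clock: 10.55
tool_pos: [0.5364, 0.2986, 0.041]
orientation: [-179.8, -11.0, -57.4]
force: [-0.2, 0.3, -2.7]
opening: 0.0139
gripper_force: 30.0
```

```bash
python3 - <<'E'
from b import *
p,M=cur();print(p, ctrl.get_obs()["opening"],M[:,1])
plan(np.array([.502,.277,.0218]),M)
E
```

```text
[0.5363682  0.29863226 0.0410419 ] 0.013886396360292673 [-0.84178049 -0.53981091 -0.00312881]
 target [0.502  0.277  0.0218] turn units [0. 0. 0.] | shift before turn [-0.16  1.63  0.75] | shift after turn [-0.16  1.63  0.75]
```

Call:
play_rows([
  {"x": -0.08,"y": 0.54,"z": 0,"rx": 0,"ry": 0,"rz": 0},
  {"x": -0.08,"y": 0.54,"z": 0,"rx": 0,"ry": 0,"rz": 0},
  {"x": 0,"y": 0.54,"z": 0,"rx": 0,"ry": 0,"rz": 0},
  {"x": 0,"y": 0,"z": 0.3,"rx": 0,"ry": 0,"rz": 0},
  {"x": 0,"y": 0,"z": 0.25,"rx": 0,"ry": 0,"rz": 0},
  {"x": 0,"y": 0,"z": 0.15,"rx": 0,"ry": 0,"rz": 0},
  {"x": 0,"y": 0,"z": 0.08,"rx": 0,"ry": 0,"rz": 0},
  {"x": 0,"y": 0,"z": 0,"rx": 0,"ry": 0,"rz": 0},
])

```text
clock: 11.55
tool_pos: [0.5022, 0.2766, 0.0206]
orientation: [-179.9, -11.0, -57.4]
force: [-1.1, -0.3, 0.8]
opening: 0.0141
gripper_force: 30.0
```

Call:
play_rows([
  {"x": 0,"y": 0,"z": 0,"rx": 0,"ry": 0,"rz": 0},
  {"x": 0,"y": 0,"z": 0,"rx": 0,"ry": 0,"rz": 0},
  {"x": 0,"y": 0,"z": 0,"rx": 0,"ry": 0,"rz": 0},
  {"x": 0,"y": 0,"z": 0,"rx": 0,"ry": 0,"rz": 0},
], fingers=0)

```text
clock: 12.05
tool_pos: [0.5021, 0.2766, 0.0206]
orientation: [-179.8, -11.0, -57.4]
force: [-0.5, -0.3, -0.7]
opening: 0.043
gripper_force: 0.0
```

```bash
python3 - <<'E'
from b import *
o=ctrl.get_obs();p,M=cur();print(p,o["opening"],o["force"],o["orientation"])
g=p-M@[0,0,.019]; yaw=np.radians(o["orientation"][2])
print("grip now",g)
for X in(.35,.3,.25):
    t,Mt=at(g,yaw,.39+X);b,_=at(g,yaw,.39+X,.06); print(X,[q.round(0).tolist() for q in sols(t,Mt)],[q.round(0).tolist() for q in sols(b,Mt)])
t,Mt=at(g,yaw,.39+.3);plan(t,Mt,"regrip")
E
```

```text
[0.50207073 0.27658224 0.02056317] 0.04304801526775268 [-0.54221552 -0.34175428 -0.68600201] [-179.84671483  -11.00161979  -57.3740186 ]
grip now [0.50007301 0.27960858 0.03921392]
0.35 [[66.0, 33.0, -40.0, 45.0, -54.0, -72.0]] [[70.0, 30.0, -35.0, 38.0, -60.0, -67.0]]
0.3 [[65.0, 31.0, -40.0, 43.0, -52.0, -70.0]] [[69.0, 29.0, -35.0, 37.0, -58.0, -65.0]]
0.25 [[64.0, 30.0, -40.0, 42.0, -50.0, -67.0]] [[68.0, 27.0, -35.0, 36.0, -57.0, -63.0]]
regrip target [0.5066 0.2694 0.0246] turn units [-0.04  7.13 -0.01] | shift before turn [ 0.36  0.   -0.09] | shift after turn [0.36 0.   0.09]
```

Call:
play_rows([
  {"x": 0.045,"y": 0,"z": 0,"rx": 0,"ry": 0.89,"rz": 0},
  {"x": 0.045,"y": 0,"z": 0,"rx": 0,"ry": 0.89,"rz": 0},
  {"x": 0.045,"y": 0,"z": 0,"rx": 0,"ry": 0.89,"rz": 0},
  {"x": 0.045,"y": 0,"z": 0,"rx": 0,"ry": 0.89,"rz": 0},
  {"x": 0.045,"y": 0,"z": 0,"rx": 0,"ry": 0.89,"rz": 0},
  {"x": 0.045,"y": 0,"z": 0,"rx": 0,"ry": 0.89,"rz": 0},
  {"x": 0.045,"y": 0,"z": 0,"rx": 0,"ry": 0.89,"rz": 0},
  {"x": 0.045,"y": 0,"z": 0,"rx": 0,"ry": 0.89,"rz": 0},
])

```text
clock: 13.05
tool_pos: [0.5065, 0.2699, 0.0242]
orientation: [-179.8, -39.6, -57.5]
force: [-0.3, 0.4, 1.1]
opening: 0.0439
gripper_force: 0.0
```

Call:
play_rows([
  {"x": 0,"y": 0,"z": 0,"rx": 0,"ry": 0,"rz": 0},
  {"x": 0,"y": 0,"z": 0,"rx": 0,"ry": 0,"rz": 0},
  {"x": 0,"y": 0,"z": 0,"rx": 0,"ry": 0,"rz": 0},
  {"x": 0,"y": 0,"z": 0,"rx": 0,"ry": 0,"rz": 0},
  {"x": 0,"y": 0,"z": 0,"rx": 0,"ry": 0,"rz": 0},
  {"x": 0,"y": 0,"z": 0,"rx": 0,"ry": 0,"rz": 0},
], fingers=-1)

```text
clock: 13.8
tool_pos: [0.5066, 0.2696, 0.0244]
orientation: [-179.8, -39.5, -57.5]
force: [0.4, 0.8, 2.3]
opening: 0.0136
gripper_force: 30.0
```

```bash
cat > g.py <<'E'
from b import *
# bracket-in-tool transform recorded at regrip (bracket resting at tilt .39)
z=np.load("grip.npz"); BT=z["BT"]; bt=z["bt"]
ST=np.array([.705,-.0544]); SY=.0418
def tool_for(o,th,sy=None):  # o: bracket origin rel. to edge point at free place (x,z in stand), th tilt foot-out
    sy=SY if sy is None else sy
    E=np.r_[ST,0]+rz(sy)@[-.016+o[0],-.066+(o[2] if len(o)>2 else 0),.165+o[1]]
    Rb=rz(sy)@ry(th); M=Rb@BT.T; return E-M@bt,M
def brk():
    p,M=cur(); return p+M@bt,M@BT
E
python3 - <<'E'
from b import *
o=ctrl.get_obs();p,M=cur();print(p,o["opening"],o["gripper_force"],o["force"],o["orientation"])
# bracket: origin height 68mm, tilt .39; yaw from tool y; grip kept from first grasp: arm x known relative: first grasp predicted grip at x=-30
y=-M[:,1]; yaw=np.arctan2(-y[0],y[1]); Rb=rz(yaw)@ry(-.39)
# first grasp: tool (0.5355,.2985,.0206) yaw -7.55 on bracket BO,BY -> set position offset rigid
p1=np.array([.5358,.2982,.0206]);M1=R.from_euler("xyz",[180,-11.05,-7.55],degrees=True).as_matrix()
p2=np.array([.5021,.2766,.0206]);M2=R.from_euler("xyz",[-179.85,-11.0,-57.37],degrees=True).as_matrix()
ob=p2+M2@M1.T@(np.array([.5515,.2965,.068])-p1); ob[2]=.068
rel=Rb.T@(p-M@[0,0,.019]-ob);print("yaw",yaw,"origin",ob,"grip in bracket",rel*1e3)
ob=ob+Rb[:,1]*rel[1]
np.savez("grip.npz",BT=M.T@Rb,bt=M.T@(ob-p))
E
python3 - <<'E'
from g import *
for n,o,th in [("lift",None,0),("above",(-.03,.06),.32),("over",(-.005,.025),.32),("in",(.003,.005),.32),("hung",(0,0),0)]:
    if o is None: continue
    p,M=tool_for(o,th);print(n,p.round(4),R.from_matrix(M).as_euler("xyz",degrees=True).round(1),[q.round(0).tolist() for q in sols(p,M)])
p,M=tool_for((-.06,.06),.32);plan(p,M,"above")
E
```

```text
[0.50655829 0.26956721 0.02438092] 0.013603369187186295 29.996100068092346 [0.35017855 0.7765884  2.3087938 ] [-179.78980609  -39.48797959  -57.49542905]
yaw -1.0011516282160344 origin [0.51085698 0.26341194 0.068     ] grip in bracket [-29.12224223  -0.34166701 -19.33578072]
above [ 0.6277 -0.1236  0.1968] [-179.9    1.2    2.3] [[6.0, 19.0, -5.0, -0.0, -67.0, 86.0]]
over [ 0.6527 -0.1226  0.1618] [-179.9    1.2    2.3] [[6.0, 23.0, -5.0, -0.0, -64.0, 86.0]]
in [ 0.6607 -0.1223  0.1418] [-179.9    1.2    2.3] [[6.0, 24.0, -5.0, -0.0, -62.0, 86.0]]
hung [ 0.6683 -0.122   0.1275] [-179.8  -17.1    2.3] [[7.0, 17.0, -22.0, 2.0, -34.0, 84.0]]
above target [ 0.5977 -0.1249  0.1968] turn units [  4.98  -9.26 -14.37] | shift before turn [16.17  5.42  4.37] | shift after turn [ 2.87 15.9  -6.99]
```

The bracket is gripped (13.6 mm, 30 N). Now I'll check the carry path.

```bash
python3 - <<'E'
from g import *
from scipy.spatial.transform import Slerp
p,M=cur();pa,Ma=tool_for((-.06,.06),.32)
up=p+[0,0,.235]
S=Slerp([0,1],R.from_matrix([M,Ma]))
wp=[(up,0)]+[(up+f*(np.array([.55,-.124,.26])-up),min(1,f)) for f in np.linspace(0,1,7)]
for q,f in wp: print(f, q.round(2), [s.round(0).tolist() for s in sols(q,S(f).as_matrix())])
print("after lift:");plan(np.array([.55,-.124,.26]),Ma,c=(up,M))
# relative in world for twist: 18 rows
n=18;w=R.from_matrix(M.T@Ma).as_rotvec(degrees=True)/4/n;print("row turn",w.round(3))
x=up.copy();d=(np.array([.55,-.124,.26])-up)/.025/n
for i in range(n): print((S(i/n).as_matrix().T@d).round(2).tolist())
E
```

```text
0 [0.51 0.27 0.26] [[67.0, 16.0, -25.0, 33.0, -76.0, -50.0]]
0.0 [0.51 0.27 0.26] [[67.0, 16.0, -25.0, 33.0, -76.0, -50.0]]
0.16666666666666666 [0.51 0.2  0.26] [[61.0, 8.0, -32.0, 33.0, -68.0, -35.0]]
0.3333333333333333 [0.52 0.14 0.26] [[53.0, 2.0, -35.0, 30.0, -62.0, -16.0]]
0.5 [0.53 0.07 0.26] [[43.0, -0.0, -33.0, 24.0, -58.0, 8.0]]
0.6666666666666666 [0.54 0.01 0.26] [[30.0, 0.0, -27.0, 14.0, -59.0, 36.0]]
0.8333333333333333 [ 0.54 -0.06  0.26] [[18.0, 4.0, -19.0, 5.0, -64.0, 63.0]]
1 [ 0.55 -0.12  0.26] [[7.0, 10.0, -10.0, -0.0, -72.0, 85.0]]
after lift:
 target [ 0.55  -0.124  0.26 ] turn units [  4.98  -9.26 -14.37] | shift before turn [10.98  7.03  8.99] | shift after turn [ 1.11 15.8  -0.08]
row turn [ 0.277 -0.514 -0.798]
[0.61, 0.39, 0.5]
[0.6, 0.43, 0.47]
[0.6, 0.48, 0.44]
[0.58, 0.52, 0.41]
[0.57, 0.56, 0.38]
[0.55, 0.59, 0.35]
[0.53, 0.63, 0.32]
[0.5, 0.67, 0.28]
[0.47, 0.7, 0.25]
[0.44, 0.73, 0.22]
[0.41, 0.76, 0.19]
[0.37, 0.78, 0.17]
[0.33, 0.8, 0.14]
[0.29, 0.82, 0.11]
[0.25, 0.84, 0.08]
[0.2, 0.85, 0.06]
[0.16, 0.86, 0.04]
[0.11, 0.87, 0.02]
```

Call:
play_rows([
  {"x": 0.2,"y": 0,"z": -0.24,"rx": 0,"ry": 0,"rz": 0},
  {"x": 0.4,"y": 0,"z": -0.49,"rx": 0,"ry": 0,"rz": 0},
  {"x": 0.6,"y": 0,"z": -0.73,"rx": 0,"ry": 0,"rz": 0},
  {"x": 0.6,"y": 0,"z": -0.73,"rx": 0,"ry": 0,"rz": 0},
  {"x": 0.6,"y": 0,"z": -0.73,"rx": 0,"ry": 0,"rz": 0},
  {"x": 0.6,"y": 0,"z": -0.73,"rx": 0,"ry": 0,"rz": 0},
])

```text
clock: 14.55
tool_pos: [0.5057, 0.2696, 0.1437]
orientation: [-179.8, -39.4, -57.5]
force: [1.2, 0.1, -2.6]
opening: 0.0137
gripper_force: 30.0
```

Continue lifting, then run the combined carry.

Call:
play_rows([
  {"x": 0.6,"y": 0,"z": -0.73,"rx": 0,"ry": 0,"rz": 0},
  {"x": 0.6,"y": 0,"z": -0.73,"rx": 0,"ry": 0,"rz": 0},
  {"x": 0.6,"y": 0,"z": -0.73,"rx": 0,"ry": 0,"rz": 0},
  {"x": 0.6,"y": 0,"z": -0.73,"rx": 0,"ry": 0,"rz": 0},
  {"x": 0.6,"y": 0,"z": -0.73,"rx": 0,"ry": 0,"rz": 0},
])

```text
clock: 15.18
tool_pos: [0.5051, 0.2693, 0.2616]
orientation: [-179.8, -39.4, -57.5]
force: [-0.1, 1.1, -3.3]
opening: 0.0136
gripper_force: 30.0
```

Call:
play_rows([
  {"x": 0.61,"y": 0.39,"z": 0.5,"rx": 0.277,"ry": -0.514,"rz": -0.8},
  {"x": 0.6,"y": 0.43,"z": 0.47,"rx": 0.277,"ry": -0.514,"rz": -0.8},
  {"x": 0.6,"y": 0.48,"z": 0.44,"rx": 0.277,"ry": -0.514,"rz": -0.8},
  {"x": 0.58,"y": 0.52,"z": 0.41,"rx": 0.277,"ry": -0.514,"rz": -0.8},
  {"x": 0.57,"y": 0.56,"z": 0.38,"rx": 0.277,"ry": -0.514,"rz": -0.8},
  {"x": 0.55,"y": 0.59,"z": 0.35,"rx": 0.277,"ry": -0.514,"rz": -0.8},
  {"x": 0.53,"y": 0.63,"z": 0.32,"rx": 0.277,"ry": -0.514,"rz": -0.8},
  {"x": 0.5,"y": 0.67,"z": 0.28,"rx": 0.277,"ry": -0.514,"rz": -0.8},
  {"x": 0.47,"y": 0.7,"z": 0.25,"rx": 0.277,"ry": -0.514,"rz": -0.8},
  {"x": 0.44,"y": 0.73,"z": 0.22,"rx": 0.277,"ry": -0.514,"rz": -0.8},
  {"x": 0.41,"y": 0.76,"z": 0.19,"rx": 0.277,"ry": -0.514,"rz": -0.8},
  {"x": 0.37,"y": 0.78,"z": 0.17,"rx": 0.277,"ry": -0.514,"rz": -0.8},
  {"x": 0.33,"y": 0.8,"z": 0.14,"rx": 0.277,"ry": -0.514,"rz": -0.8},
  {"x": 0.29,"y": 0.82,"z": 0.11,"rx": 0.277,"ry": -0.514,"rz": -0.8},
  {"x": 0.25,"y": 0.84,"z": 0.08,"rx": 0.277,"ry": -0.514,"rz": -0.8},
  {"x": 0.2,"y": 0.85,"z": 0.06,"rx": 0.277,"ry": -0.514,"rz": -0.8},
  {"x": 0.16,"y": 0.86,"z": 0.04,"rx": 0.277,"ry": -0.514,"rz": -0.8},
  {"x": 0.11,"y": 0.87,"z": 0.02,"rx": 0.277,"ry": -0.514,"rz": -0.8},
  {"x": 0,"y": 0,"z": 0,"rx": 0,"ry": 0,"rz": 0},
])

```text
clock: 17.55
tool_pos: [0.5493, -0.1248, 0.2608]
orientation: [-179.8, 1.3, 2.4]
force: [-0.2, 0.0, -3.5]
opening: 0.0138
gripper_force: 30.0
```

```bash
python3 - <<'E'
from g import *
o=ctrl.get_obs();print(o["tool_pos"],o["orientation"],o["opening"],o["force"])
W=cam("wrist");np.savez("w4.npz",*W)
im=cams.snapshot("wrist");cv2.imwrite("pics/w4.png",im)
b,Rb=brk();print("bracket",b)
s=lambda q:np.r_[ST,0]+rz(SY)@(np.array(q)/1e3)
for n,q in [("edgeL",(-16,128,165)),("edgeR",(-16,-128,165)),("panR",(0,-135,185)),("panL",(0,135,185)),("beaker",(-95,-66,83)),("place",(-16,-66,165))]: print(n,proj(W,s(q)).round(0))
for q in [(14,42,12),(14,-42,12),(-6,42,14),(-6,-42,14)]: print(q,proj(W,b+Rb@np.array(q)/1e3).round(0))
p,M=tool_for((-.03,.035),.32);plan(p,M)
E
```

```text
[ 0.54926664 -0.12476763  0.26083193] [-179.83000557    1.29486893    2.36034097] 0.013810943080250628 [-1.70410886e-01  2.51050369e-03 -3.45398783e+00]
bracket [ 0.58326477 -0.12270588  0.2890443 ]
edgeL [[-27.  -5.]]
edgeR [[438.  -6.]]
panR [[466. -56.]]
panL [[-82. -55.]]
beaker [[324. 140.]]
place [[325.  -6.]]
(14, 42, 12) [[176. 196.]]
(14, -42, 12) [[458. 196.]]
(-6, 42, 14) [[173. 263.]]
(-6, -42, 14) [[461. 263.]]
 target [ 0.6277 -0.1236  0.1718] turn units [-0.01  0.01  0.01] | shift before turn [3.22 0.12 3.49] | shift after turn [3.21 0.11 3.5 ]
```

View pics/w4.png

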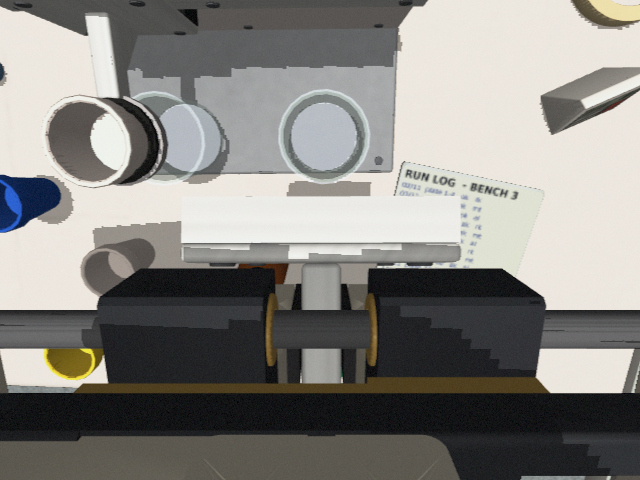

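The wrist view shows the bracket level, with its top edge from (182,197) to (459,197), centred about 1 mm to the right of the model. The beaker rim is centred at (324,136) against a predicted (324,140), and the base's right edge is at x≈395. I'll check a few more stand features numerically.

```bash
python3 - <<'E'
from g import *
z=np.load("w4.npz");W=[z[k] for k in z.files]
s=lambda q:np.r_[ST,0]+rz(SY)@(np.array(q)/1e3)
for n,q in [("railbotR",(-16,-128,135)),("railbotL",(-16,128,135)),("panel/baseR",(0,-135,8)),("panel/base0",(0,-30,8)),("base front R -158",(-158,-135,8)),("collar fixed",(-95,66,187)),("fixed brk arm end",(-22,66,156))]: print(n,proj(W,s(q)).round(0))
im=cv2.imread("pics/w4.png");g=cv2.cvtColor(im,6)
for c in (240,350,410): print(c,[int(v) for v in g[0:70:2,c]])
c=cv2.HoughCircles(cv2.GaussianBlur(g,(3,3),0)[60:200,250:400],cv2.HOUGH_GRADIENT,1,20,param1=80,param2=15,minRadius=30,maxRadius=52);print(c)
E
```

```text
railbotR [[425.  10.]]
railbotL [[13. 11.]]
panel/baseR [[400.  31.]]
panel/base0 [[285.  31.]]
base front R -158 [[392. 203.]]
collar fixed [[ 85. 144.]]
fixed brk arm end [[96. 12.]]
240 [79, 76, 76, 77, 82, 85, 87, 87, 87, 85, 89, 87, 89, 85, 82, 91, 98, 95, 93, 97, 96, 94, 92, 95, 93, 93, 97, 94, 95, 98, 97, 95, 97, 95, 95]
350 [78, 79, 78, 79, 88, 87, 86, 86, 87, 86, 85, 85, 89, 87, 90, 98, 99, 99, 99, 101, 99, 100, 100, 100, 101, 101, 99, 99, 100, 98, 98, 99, 95, 103, 168]
410 [51, 36, 42, 82, 87, 186, 232, 233, 232, 232, 233, 232, 232, 232, 232, 232, 233, 232, 232, 231, 231, 233, 232, 232, 231, 232, 233, 233, 232, 232, 232, 232, 231, 233, 231]
[[[74.5 76.5 41.8]]]
```

The stand sits about 2 mm further in x than the fit, seen consistently on rail, base and beaker. I'll update it and optimise the insertion path clearances in the stand's x-z plane.

```bash
sed -i 's/ST=np.array(\[.705/ST=np.array([.707/' g.py; cat > path.py <<'E'
import numpy as np
def dens(P,n=40):
    P=np.array(P,float);Q=np.roll(P,-1,0);return np.concatenate([P+(Q-P)*t for t in np.linspace(0,1,n,endpoint=False)])
import cv2
rail=np.array([(0.75,-0.75),(16,-16),(16,-30),(0,-30),(0,-.75)]);panel=np.array([(16,-150),(28,-150),(28,20),(16,20)])
strip=[(0,0),(12,-12),(14,-12),(14,12),(0,14),(-6,14),(-6,-71),(16,-71),(16,-41),(0,-41)]
D=dens(strip)
def clr(th,ox,oz):
    c,s=np.cos(th),np.sin(th)
    P=np.c_[c*D[:,0]+s*D[:,1]+ox,-s*D[:,0]+c*D[:,1]+oz]
    return min(-max(cv2.pointPolygonTest(S.astype(np.float32).reshape(-1,1,2),(float(a),float(b)),True) for a,b in P) for S in(rail,panel))
if __name__=="__main__":
    for oz in (24,20,16,13): print("desc",oz,[(ox,round(clr(.36,ox,oz),1)) for ox in(-4,-3.2,-2.5)])
    for th in (.36,.3,.25,.2,.15,.1,.06,.03,0):
        b=max((clr(th,ox,oz),-oz,ox) for ox in np.arange(-6,4.1,.5) for oz in np.arange(0,13,.5))
        print(th,"best",round(b[0],2),"ox",b[2],"oz",-b[1])
E
python3 path.py; python3 - <<'E'
from g import *
p,M=tool_for((-.0035,.030),.36);plan(p,M,"over");p2,M2=tool_for((-.0035,.050),.36);plan(p2,M2,"high")
E
```

```text
desc 24 [(-4, 3.5), (-3.2, 2.7), (-2.5, 2.0)]
desc 20 [(-4, 3.5), (-3.2, 2.7), (-2.5, 2.0)]
desc 16 [(-4, 2.5), (-3.2, 2.6), (-2.5, 1.9)]
desc 13 [(-4, 0.4), (-3.2, 1.0), (-2.5, 1.2)]
0.36 best 1.09 ox -2.5 oz 12.5
0.3 best 1.58 ox -2.5 oz 12.0
0.25 best 1.81 ox -2.5 oz 11.0
0.2 best 1.93 ox -2.5 oz 10.0
0.15 best 2.36 ox -2.0 oz 9.0
0.1 best 2.87 ox -2.0 oz 8.5
0.06 best 2.87 ox -2.5 oz 8.0
0.03 best 3.03 ox -3.0 oz 8.0
0 best 3.0 ox -3.0 oz 7.5
over target [ 0.6551 -0.1226  0.1682] turn units [-0.01 -0.56  0.01] | shift before turn [4.32 0.12 3.61] | shift after turn [4.45 0.12 3.44]
high target [ 0.6551 -0.1226  0.1882] turn units [-0.01 -0.56  0.01] | shift before turn [4.3  0.12 2.81] | shift after turn [4.41 0.11 2.64]
```

Call:
play_rows([
  {"x": 0.75,"y": 0.02,"z": 0.3,"rx": 0,"ry": -0.28,"rz": 0},
  {"x": 0.75,"y": 0.02,"z": 0.3,"rx": 0,"ry": -0.28,"rz": 0},
  {"x": 0.75,"y": 0.02,"z": 0.4,"rx": 0,"ry": 0,"rz": 0},
  {"x": 0.75,"y": 0.02,"z": 0.4,"rx": 0,"ry": 0,"rz": 0},
  {"x": 0.75,"y": 0.02,"z": 0.5,"rx": 0,"ry": 0,"rz": 0},
  {"x": 0.66,"y": 0.01,"z": 0.74,"rx": 0,"ry": 0,"rz": 0},
  {"x": 0,"y": 0,"z": 0,"rx": 0,"ry": 0,"rz": 0},
  {"x": 0,"y": 0,"z": 0,"rx": 0,"ry": 0,"rz": 0},
])

```text
clock: 18.6
tool_pos: [0.656, -0.1221, 0.1892]
orientation: [-179.9, 3.5, 2.4]
force: [-0.3, -1.1, -2.2]
opening: 0.0136
gripper_force: 30.0
```

```bash
cat > where.py <<'E'
from g import *
def rep():
    b,Rb=brk(); S=rz(SY); e=S.T@(b-np.r_[ST,0])*1e3-[-16,-66,165]; r=S.T@Rb
    print("rel edge x,y,z mm",e.round(1),"th",np.arctan2(r[0,2],r[2,2]).round(3),"F",ctrl.get_obs()["force"].round(1),"t",ctrl.get_obs()["clock"].round(1))
if __name__=="__main__":
    rep()
    seq=[((-3.5,20),.36),((-3.2,13),.36),((-2.5,12),.3),((-2.5,10),.2),((-2,8.5),.1),((-3,7.5),0),((-1,2),0),((0,.5),0)]
    c=cur()
    for o,t in seq:
        p,M=tool_for((o[0]/1e3,o[1]/1e3),t);plan(p,M,str((o,t)),c=c);c=(p,M)
E
python3 where.py
```

```text
Traceback (most recent call last):
  File "where.py", line 6, in <module>
    rep()
    ~~~^^
  File "where.py", line 4, in rep
    print("rel edge x,y,z mm",e.round(1),"th",np.arctan2(r[0,2],r[2,2]).round(3),"F",ctrl.get_obs()["force"].round(1),"t",ctrl.get_obs()["clock"].round(1))
                                                                                                                          ^^^^^^^^^^^^^^^^^^^^^^^^^^^^^
AttributeError: 'float' object has no attribute 'round'
```

```bash
sed -i 's/,"t",ctrl.get_obs()\["clock"\].round(1)//' where.py; python3 where.py
python3 - <<'E'
from h import *
cv2.imwrite("pics/w5.png",cams.snapshot("wrist"))
s=cams.snapshot("scene");cv2.imwrite("pics/s5.png",crop(s,290,150,450,310,3.75))
E
```

```text
rel edge x,y,z mm [-2.5  0.5 51. ] th 0.36 F [-0.3 -1.1 -2.2]
((-3.5, 20), 0.36) target [ 0.6551 -0.1226  0.1582] turn units [0.01 0.   0.03] | shift before turn [0.04 0.02 1.24] | shift after turn [0.04 0.02 1.24]
((-3.2, 13), 0.36) target [ 0.6554 -0.1226  0.1512] turn units [0. 0. 0.] | shift before turn [0.03 0.   0.28] | shift after turn [0.03 0.   0.28]
((-2.5, 12), 0.3) target [ 0.6578 -0.1225  0.1481] turn units [ 0.    0.86 -0.  ] | shift before turn [0.1  0.   0.12] | shift after turn [0.09 0.   0.12]
((-2.5, 10), 0.2) target [ 0.6608 -0.1223  0.1429] turn units [ 0.    1.43 -0.  ] | shift before turn [0.12 0.   0.21] | shift after turn [0.1  0.   0.22]
((-2, 8.5), 0.1) target [ 0.6646 -0.1222  0.1385] turn units [ 0.    1.43 -0.  ] | shift before turn [0.14 0.   0.19] | shift after turn [0.12 0.   0.2 ]
((-3, 7.5), 0) target [ 0.6673 -0.1221  0.135 ] turn units [ 0.    1.43 -0.  ] | shift before turn [0.07 0.   0.16] | shift after turn [0.06 0.   0.17]
((-1, 2), 0) target [ 0.6693 -0.122   0.1295] turn units [0. 0. 0.] | shift before turn [0.01 0.   0.23] | shift after turn [0.01 0.   0.23]
((0, 0.5), 0) target [ 0.6703 -0.122   0.128 ] turn units [0. 0. 0.] | shift before turn [0.02 0.   0.07] | shift after turn [0.02 0.   0.07]
```

View pics/w5.png

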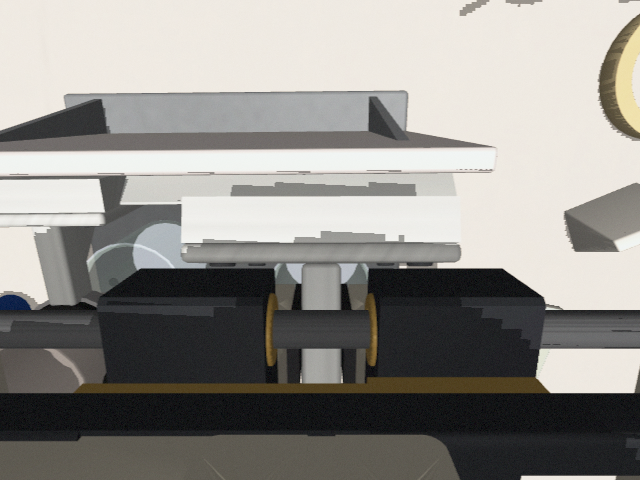

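The panel's top front edge runs from about (0,176) to (495,170), and the cleat edge is at about (123,203)-(180,202) on the left. I'll compare these with the model.

```bash
python3 - <<'E'
from g import *
W=cam("wrist");s=lambda q:np.r_[ST,0]+rz(SY)@(np.array(q)/1e3)
for n,q in [("panel fR",(0,-135,185)),("panel f0",(0,0,185)),("edge y0",(-16,0,165)),("edge y10",(-16,20,165)),("edgeR",(-16,-128,165)),("railR back",(0,-128,149))]: print(n,proj(W,s(q)).round(1))
g=cv2.cvtColor(cv2.imread("pics/w5.png"),6)
for c in(130,150,170,300,420,450): print(c,[(r,int(g[r,c])) for r in range(160,214,2)])
print("y row165",[int(v) for v in g[160,480:506]])
E
```

```text
panel fR [[499.3 174.5]]
panel f0 [[151.3 174.1]]
edge y0 [[173.8 204.1]]
edge y10 [[129.2 204. ]]
edgeR [[460.2 204.4]]
railR back [[452.7 164.1]]
130 [(160, 243), (162, 243), (164, 243), (166, 243), (168, 243), (170, 243), (172, 233), (174, 210), (176, 211), (178, 209), (180, 208), (182, 209), (184, 210), (186, 206), (188, 205), (190, 207), (192, 206), (194, 206), (196, 207), (198, 204), (200, 205), (202, 227), (204, 187), (206, 83), (208, 79), (210, 79), (212, 93)]
150 [(160, 243), (162, 243), (164, 243), (166, 243), (168, 242), (170, 242), (172, 231), (174, 201), (176, 210), (178, 209), (180, 210), (182, 208), (184, 208), (186, 207), (188, 207), (190, 204), (192, 206), (194, 208), (196, 203), (198, 207), (200, 204), (202, 227), (204, 160), (206, 95), (208, 98), (210, 97), (212, 97)]
170 [(160, 242), (162, 242), (164, 242), (166, 243), (168, 243), (170, 243), (172, 229), (174, 192), (176, 211), (178, 209), (180, 210), (182, 207), (184, 206), (186, 207), (188, 209), (190, 206), (192, 206), (194, 204), (196, 208), (198, 205), (200, 203), (202, 233), (204, 151), (206, 94), (208, 94),
[... 449 characters left out ...]
2), (176, 204), (178, 205), (180, 205), (182, 207), (184, 205), (186, 204), (188, 206), (190, 207), (192, 207), (194, 209), (196, 230), (198, 235), (200, 235), (202, 235), (204, 235), (206, 235), (208, 235), (210, 236), (212, 238)]
450 [(160, 242), (162, 243), (164, 243), (166, 243), (168, 243), (170, 225), (172, 144), (174, 204), (176, 205), (178, 203), (180, 203), (182, 204), (184, 207), (186, 205), (188, 208), (190, 207), (192, 206), (194, 209), (196, 232), (198, 237), (200, 235), (202, 234), (204, 235), (206, 234), (208, 236), (210, 238), (212, 236)]
y row165 [243, 243, 243, 244, 243, 243, 244, 244, 242, 243, 243, 244, 243, 241, 237, 225, 225, 235, 235, 235, 235, 236, 234, 233, 234, 234]
```

The model is within about 1 mm. I'll apply a small yaw correction (SY=0.05) and recompute.

```bash
sed -i 's/^ST=.*/ST=np.array([.7072,-.053]); SY=.05/' g.py; python3 where.py
```

```text
rel edge x,y,z mm [-3.2 -0.7 52.1] th 0.358 F [ 0.1  0.1 -1.5]
((-3.5, 20), 0.36) target [ 0.6558 -0.1216  0.1582] turn units [ 0.   -0.02 -0.08] | shift before turn [ 0.06 -0.02  1.28] | shift after turn [ 0.06 -0.02  1.28]
((-3.2, 13), 0.36) target [ 0.6561 -0.1216  0.1512] turn units [0. 0. 0.] | shift before turn [0.03 0.   0.28] | shift after turn [0.03 0.   0.28]
((-2.5, 12), 0.3) target [ 0.6585 -0.1215  0.1481] turn units [ 0.    0.86 -0.  ] | shift before turn [0.1  0.   0.12] | shift after turn [0.09 0.   0.12]
((-2.5, 10), 0.2) target [ 0.6616 -0.1213  0.1429] turn units [ 0.    1.43 -0.  ] | shift before turn [0.12 0.   0.21] | shift after turn [0.1  0.   0.22]
((-2, 8.5), 0.1) target [ 0.6654 -0.1211  0.1385] turn units [ 0.    1.43 -0.  ] | shift before turn [0.14 0.   0.19] | shift after turn [0.12 0.   0.2 ]
((-3, 7.5), 0) target [ 0.668 -0.121  0.135] turn units [ 0.    1.43 -0.  ] | shift before turn [0.07 0.   0.16] | shift after turn [0.06 0.   0.17]
((-1, 2), 0) target [ 0.67   -0.1209  0.1295] turn units [0. 0. 0.] | shift before turn [0.01 0.   0.23] | shift after turn [0.01 0.   0.23]
((0, 0.5), 0) target [ 0.671  -0.1209  0.128 ] turn units [0. 0. 0.] | shift before turn [0.02 0.   0.07] | shift after turn [0.02 0.   0.07]
```

Call:
play_rows([
  {"x": 0.02,"y": -0.01,"z": 0.4,"rx": 0,"ry": 0,"rz": -0.08},
  {"x": 0.02,"y": -0.01,"z": 0.45,"rx": 0,"ry": 0,"rz": 0},
  {"x": 0.02,"y": 0,"z": 0.4,"rx": 0,"ry": 0,"rz": 0},
  {"x": 0.01,"y": 0,"z": 0.14,"rx": 0,"ry": 0,"rz": 0},
  {"x": 0.01,"y": 0,"z": 0.14,"rx": 0,"ry": 0,"rz": 0},
  {"x": 0,"y": 0,"z": 0,"rx": 0,"ry": 0,"rz": 0},
  {"x": 0,"y": 0,"z": 0,"rx": 0,"ry": 0,"rz": 0},
])

```text
clock: 19.58
tool_pos: [0.6561, -0.1215, 0.1515]
orientation: [-179.9, 3.4, 2.8]
force: [-0.0, -0.2, -2.9]
opening: 0.0135
gripper_force: 30.0
```

```bash
python3 where.py | head -1; python3 where.py | head -1;python3 where.py | sed -n 4,5p
```

```text
rel edge x,y,z mm [-3.3  0.1 13.3] th 0.359 F [-0.  -0.2 -2.9]
rel edge x,y,z mm [-3.3  0.1 13.3] th 0.359 F [-0.  -0.2 -2.9]
((-2.5, 12), 0.3) target [ 0.6585 -0.1215  0.1481] turn units [ 0.    0.86 -0.  ] | shift before turn [0.1  0.   0.12] | shift after turn [0.09 0.   0.12]
((-2.5, 10), 0.2) target [ 0.6616 -0.1213  0.1429] turn units [ 0.    1.43 -0.  ] | shift before turn [0.12 0.   0.21] | shift after turn [0.1  0.   0.22]
```

No contact (force is just the weight). Now swing the foot in.

Call:
play_rows([
  {"x": 0.05,"y": 0,"z": 0.06,"rx": 0,"ry": 0.43,"rz": 0},
  {"x": 0.05,"y": 0,"z": 0.06,"rx": 0,"ry": 0.43,"rz": 0},
  {"x": 0.06,"y": 0,"z": 0.11,"rx": 0,"ry": 0.71,"rz": 0},
  {"x": 0.06,"y": 0,"z": 0.11,"rx": 0,"ry": 0.71,"rz": 0},
  {"x": 0.07,"y": 0,"z": 0.09,"rx": 0,"ry": 0.71,"rz": 0},
  {"x": 0.07,"y": 0,"z": 0.09,"rx": 0,"ry": 0.71,"rz": 0},
  {"x": 0,"y": 0,"z": 0,"rx": 0,"ry": 0,"rz": 0},
])

```text
clock: 20.45
tool_pos: [0.6645, -0.121, 0.1389]
orientation: [-179.9, -11.3, 2.7]
force: [0.6, -0.3, -2.3]
opening: 0.0136
gripper_force: 30.0
```

```bash
python3 where.py | head -1
```

```text
rel edge x,y,z mm [-2.9  0.1  8.8] th 0.102 F [ 0.6 -0.3 -2.3]
```

Call:
play_rows([
  {"x": 0.03,"y": 0,"z": 0.08,"rx": 0,"ry": 0.71,"rz": 0},
  {"x": 0.03,"y": 0,"z": 0.08,"rx": 0,"ry": 0.71,"rz": 0},
  {"x": 0,"y": 0,"z": 0,"rx": 0,"ry": 0,"rz": 0},
])

```text
clock: 20.82
tool_pos: [0.667, -0.1209, 0.135]
orientation: [-179.9, -16.9, 2.7]
force: [-0.5, -0.1, -3.4]
opening: 0.0141
gripper_force: 30.0
```

```bash
python3 where.py
```

```text
rel edge x,y,z mm [-3.9  0.1  7.4] th 0.004 F [-0.5 -0.1 -3.4]
((-3.5, 20), 0.36) target [ 0.6558 -0.1216  0.1582] turn units [ 0.  -5.1 -0. ] | shift before turn [-0.16  0.   -1.02] | shift after turn [-0.5  0.  -0.9]
((-3.2, 13), 0.36) target [ 0.6561 -0.1216  0.1512] turn units [0. 0. 0.] | shift before turn [0.03 0.   0.28] | shift after turn [0.03 0.   0.28]
((-2.5, 12), 0.3) target [ 0.6585 -0.1215  0.1481] turn units [ 0.    0.86 -0.  ] | shift before turn [0.1  0.   0.12] | shift after turn [0.09 0.   0.12]
((-2.5, 10), 0.2) target [ 0.6616 -0.1213  0.1429] turn units [ 0.    1.43 -0.  ] | shift before turn [0.12 0.   0.21] | shift after turn [0.1  0.   0.22]
((-2, 8.5), 0.1) target [ 0.6654 -0.1211  0.1385] turn units [ 0.    1.43 -0.  ] | shift before turn [0.14 0.   0.19] | shift after turn [0.12 0.   0.2 ]
((-3, 7.5), 0) target [ 0.668 -0.121  0.135] turn units [ 0.    1.43 -0.  ] | shift before turn [0.07 0.   0.16] | shift after turn [0.06 0.   0.17]
((-1, 2), 0) target [ 0.67   -0.1209  0.1295] turn units [0. 0. 0.] | shift before turn [0.01 0.   0.23] | shift after turn [0.01 0.   0.23]
((0, 0.5), 0) target [ 0.671  -0.1209  0.128 ] turn units [0. 0. 0.] | shift before turn [0.02 0.   0.07] | shift after turn [0.02 0.   0.07]
```

Call:
play_rows([
  {"x": 0.025,"y": 0,"z": 0.11,"rx": 0,"ry": 0,"rz": 0},
  {"x": 0.025,"y": 0,"z": 0.1,"rx": 0,"ry": 0,"rz": 0},
  {"x": 0,"y": 0,"z": 0,"rx": 0,"ry": 0,"rz": 0},
])

```text
clock: 21.2
tool_pos: [0.6702, -0.1208, 0.1296]
orientation: [-179.9, -16.9, 2.7]
force: [-0.8, -0.9, -4.1]
opening: 0.0141
gripper_force: 30.0
```

```bash
python3 where.py | head -1
```

```text
rel edge x,y,z mm [-0.7  0.1  2. ] th 0.004 F [-0.8 -0.9 -4.1]
```

Call:
play_rows([
  {"x": 0.01,"y": 0,"z": 0.05,"rx": 0,"ry": 0,"rz": 0},
  {"x": 0.01,"y": 0,"z": 0.05,"rx": 0,"ry": 0,"rz": 0},
  {"x": 0,"y": 0,"z": 0,"rx": 0,"ry": 0,"rz": 0},
])

```text
clock: 21.58
tool_pos: [0.6703, -0.1209, 0.128]
orientation: [-179.9, -16.9, 2.7]
force: [-8.1, -0.1, 2.6]
opening: 0.0137
gripper_force: 30.0
```

```bash
python3 where.py | head -1
```

```text
rel edge x,y,z mm [-0.6  0.   0.4] th 0.004 F [-8.1 -0.1  2.6]
```

It's seated (bevel contact, -8 N in x, about +5 N in z). Release.

Call:
play_rows([
  {"x": 0,"y": 0,"z": 0,"rx": 0,"ry": 0,"rz": 0},
  {"x": 0,"y": 0,"z": 0,"rx": 0,"ry": 0,"rz": 0},
  {"x": 0,"y": 0,"z": 0,"rx": 0,"ry": 0,"rz": 0},
  {"x": 0,"y": 0,"z": 0,"rx": 0,"ry": 0,"rz": 0},
  {"x": 0,"y": 0,"z": 0,"rx": 0,"ry": 0,"rz": 0},
  {"x": 0,"y": 0,"z": 0,"rx": 0,"ry": 0,"rz": 0},
], fingers=0)

```text
clock: 22.32
tool_pos: [0.6716, -0.1206, 0.1281]
orientation: [-179.9, -17.0, 2.7]
force: [-0.1, -0.6, -0.1]
opening: 0.0437
gripper_force: 0.0
```

Call:
play_rows([
  {"x": 0,"y": 0,"z": -0.4,"rx": 0,"ry": 0,"rz": 0},
  {"x": 0,"y": 0,"z": -0.7,"rx": 0,"ry": 0,"rz": 0},
  {"x": 0,"y": 0,"z": -1,"rx": 0,"ry": 0,"rz": 0},
  {"x": 0,"y": 0,"z": -1,"rx": 0,"ry": 0,"rz": 0},
  {"x": 0,"y": 0,"z": -1,"rx": 0,"ry": 0,"rz": 0},
  {"x": 0,"y": 0,"z": 0,"rx": 0,"ry": 0,"rz": 0},
  {"x": 0,"y": 0,"z": 0,"rx": 0,"ry": 0,"rz": 0},
])

```text
clock: 23.2
tool_pos: [0.6414, -0.1222, 0.2269]
orientation: [-179.9, -17.1, 2.7]
force: [-0.2, 0.5, -0.7]
opening: 0.0437
gripper_force: 0.0
```

```bash
python3 - <<'E'
from g import *
W=cam("wrist");im=cams.snapshot("wrist");np.savez("w6.npz",*W)
s=lambda q:np.r_[ST,0]+rz(SY)@(np.array(q)/1e3)
for n,q in [("topL",(-22,-24,179)),("topR",(-22,-108,179)),("stripL",(-2,-24,177)),("stripR",(-2,-108,177)),("collar",(-95,-66,156)),("beaker",(-95,-66,83)),("edgeL",(-16,0,165)),("panR",(0,-135,185))]: print(n,proj(W,s(q)).round(0))
sc=crop(cams.snapshot("scene"),320,170,440,300,2.9)
w=cv2.resize(im,None,fx=.66,fy=.66)[:317]
h=377;c=np.zeros((h,w.shape[1]+sc.shape[1],3),np.uint8);c[:w.shape[0],:w.shape[1]]=w;c[:sc.shape[0],w.shape[1]:]=sc
cv2.imwrite("pics/w6.png",im);cv2.imwrite("pics/c6.png",c);print(c.shape)
E
```

```text
topL [[243. 208.]]
topR [[399. 208.]]
stripL [[244. 173.]]
stripR [[397. 172.]]
collar [[321. 337.]]
beaker [[321. 320.]]
edgeL [[206. 202.]]
panR [[451. 165.]]
(377, 770, 3)
```

I'll verify the hang numerically from the wrist image and keep the last view for later.

```bash
python3 - <<'E'
from g import *
g=cv2.cvtColor(cv2.imread("pics/w6.png"),6).astype(int)
for c in(255,290,360,390): 
    d=g[150:235,c];j=np.where(abs(d[2:]-d[:-2])>25)[0]+151;print("col",c,[(int(r),int(g[r-1,c]),int(g[r+1,c])) for r in j])
for r in(180,190,200):
    d=g[r,225:420];j=np.where(abs(d[2:]-d[:-2])>18)[0]+226;print("row",r,j.tolist())
o=ctrl.get_obs();print(o["clock"])
# crucible from the top and scene views, rim ellipse centre at z=.07
from fit import T,S
for C,n in((T,"top"),(S,"scene")):
    im=cams.snapshot(n); cv2.imwrite(f"pics/{n}7.png",im)
M=toolR(0,0);CR=np.array([.4856,.0657,.0])
for z in(.046,.1,.25,.2): print(z,[[q.round(0).tolist() for q in sols(CR+[0,0,z],toolR(a,1e-3))] for a in(0,.05,.4)])
E
```

```text
col 255 [(151, 176, 218), (166, 219, 173), (167, 201, 113), (168, 173, 81), (169, 113, 79), (174, 75, 195), (175, 88, 227), (176, 195, 226), (199, 226, 147), (200, 225, 172), (201, 147, 194), (202, 172, 217), (203, 194, 220), (207, 221, 194), (208, 218, 164), (209, 194, 123), (210, 164, 71), (211, 123, 70)]
col 290 [(151, 177, 222), (164, 226, 140), (166, 140, 168), (167, 200, 102), (168, 168, 75), (174, 77, 192), (175, 86, 224), (176, 192, 225), (199, 226, 157), (200, 225, 193), (201, 157, 202), (207, 224, 128), (208, 219, 172), (210, 172, 72), (211, 121, 72)]
col 360 [(151, 193, 223), (165, 223, 189), (166, 214, 146), (167, 189, 82), (168, 146, 77), (174, 75, 225), (175, 93, 226), (199, 227, 147), (200, 224, 191), (201, 147, 204), (207, 225, 135), (208, 220, 180), (210, 180, 73), (211, 113, 68), (224, 73, 45), (226, 45, 93)]
col 390 [(165, 223, 189), (166, 211, 140), (167, 189, 79), (168, 140, 76), (173, 77, 126), (174, 78, 226), (175, 126, 226), (199, 225, 159), (201, 159, 211), (208, 222, 179), (209, 202, 106), (210, 179, 70), (211, 106, 72), (230, 89, 116), (231, 89, 115)]
row 180 [243, 244, 245, 246, 396, 397, 398, 399]
row 190 [244, 245, 397, 398, 399]
row 200 [244, 250, 251, 316, 380, 394, 395, 396, 397, 398, 400, 401, 402]
23.3
0.046 [[[31.0, 15.0, -35.0, 0.0, -40.0, 59.0]], [[31.0, 15.0, -35.0, 0.0, -40.0, 62.0]], [[31.0, 15.0, -35.0, 0.0, -40.0, 82.0]]]
0.1 [[[31.0, 10.0, -32.0, 0.0, -47.0, 59.0]], [[31.0, 10.0, -32.0, 0.0, -47.0, 62.0]], [[31.0, 10.0, -32.0, 0.0, -47.0, 82.0]]]
0.25 [[[31.0, 2.0, -20.0, 0.0, -68.0, 59.0]], [[31.0, 2.0, -20.0, 0.0, -68.0, 62.0]], [[31.0, 2.0, -20.0, 0.0, -68.0, 82.0]]]
0.2 [[[31.0, 4.0, -24.0, 0.0, -61.0, 59.0]], [[31.0, 4.0, -24.0, 0.0, -61.0, 62.0]], [[31.0, 4.0, -24.0, 0.0, -61.0, 82.0]]]
```

The bracket hangs home: strip rear edge at row 174 (predicted 173), front at 209 (208), columns 244–398 (243–399). Now move to above the crucible.

```bash
python3 - <<'E'
from g import *
p,M=cur();t=np.array([.46,.066,.215]);Mt=toolR(.05,0.0);plan(t,Mt,"cr")
from fit import T
for n,uv in(("y1",(278,294)),("y2",(326,289))): print(n,atz(T,uv,.07).round(3))
print("bottle",atz(T,(348,258),.09).round(3))
E
```

```text
cr target [0.46  0.066 0.215] turn units [-0.03 -4.24 -0.04] | shift before turn [-6.71 -7.87 -1.6 ] | shift after turn [-6.87 -7.88  0.42]
y1 [0.399 0.11  0.07 ]
y2 [ 0.409 -0.01   0.07 ]
bottle [ 0.483 -0.066  0.09 ]
```

Call:
play_rows([
  {"x": -0.3,"y": 0,"z": -0.9,"rx": 0,"ry": -0.85,"rz": 0},
  {"x": 0,"y": 0,"z": 0,"rx": 0,"ry": -0.85,"rz": 0},
  {"x": 0,"y": 0,"z": 0,"rx": 0,"ry": -0.85,"rz": 0},
  {"x": 0,"y": 0,"z": 0,"rx": 0,"ry": -0.85,"rz": 0},
  {"x": 0,"y": 0,"z": 0,"rx": 0,"ry": -0.85,"rz": -0.04},
  {"x": -0.67,"y": -0.7,"z": 0.12,"rx": 0,"ry": 0,"rz": 0},
  {"x": -0.67,"y": -0.7,"z": 0.12,"rx": 0,"ry": 0,"rz": 0},
  {"x": -0.67,"y": -0.7,"z": 0.12,"rx": 0,"ry": 0,"rz": 0},
  {"x": -0.67,"y": -0.7,"z": 0.12,"rx": 0,"ry": 0,"rz": 0},
  {"x": -0.67,"y": -0.7,"z": 0.12,"rx": 0,"ry": 0,"rz": 0},
  {"x": -0.67,"y": -0.8,"z": 0.12,"rx": 0,"ry": 0,"rz": 0},
  {"x": -0.67,"y": -0.9,"z": 0.12,"rx": 0,"ry": 0,"rz": 0},
  {"x": -0.67,"y": -0.9,"z": 0.12,"rx": 0,"ry": 0,"rz": 0},
  {"x": -0.67,"y": -0.9,"z": 0.12,"rx": 0,"ry": 0,"rz": 0},
  {"x": -0.5,"y": -0.9,"z": 0.12,"rx": 0,"ry": 0,"rz": 0},
  {"x": 0,"y": 0,"z": 0,"rx": 0,"ry": 0,"rz": 0},
  {"x": 0,"y": 0,"z": 0,"rx": 0,"ry": 0,"rz": 0},
], fingers=0.6)

```text
clock: 25.52
tool_pos: [0.4551, 0.0661, 0.2157]
orientation: [-179.9, -0.0, 2.9]
force: [-0.4, -0.5, -0.1]
opening: 0.07
gripper_force: 0.0
```

```bash
python3 - <<'E'
from g import *
W=cam("wrist");im=cams.snapshot("wrist");np.savez("w8.npz",*W);cv2.imwrite("pics/w8.png",im)
for n,q in(("rim",(.4856,.0657,.07)),("base",(.4856,.0657,0)),("bottle cap",(.483,-.066,.09))): print(n,proj(W,q).round(0))
E
```

```text
rim [[324. 191.]]
base [[323. 182.]]
bottle cap [[511. 208.]]
```

View pics/w8.png

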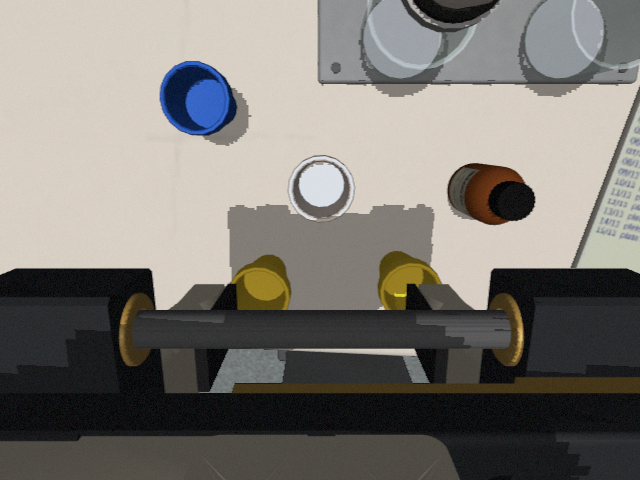

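The white crucible's rim is centred at (321.5,188) and the fingers will straddle it in y. Bottle, blue and yellow cups are clear of them.

```bash
python3 - <<'E'
from g import *
z=np.load("w8.npz");W=[z[k] for k in z.files]
c=atz(W,(321.5,188),.07);print(c)
g=cv2.cvtColor(cv2.imread("pics/w8.png"),6)[130:245,260:385]
print(cv2.HoughCircles(g,cv2.HOUGH_GRADIENT,1,30,param1=80,param2=12,minRadius=26,maxRadius=38))
p,M=cur();plan(np.array([c[0],c[1],.046]),toolR(.05,0),"grasp")
E
```

```text
[0.48797158 0.06737821 0.07      ]
[[[61.5 58.5 32.4]]]
grasp target [0.488  0.0674 0.046 ] turn units [-0.02 -0.    0.01] | shift before turn [1.31 0.02 6.79] | shift after turn [1.31 0.   6.79]
```

Call:
play_rows([
  {"x": 0.66,"y": 0.01,"z": 0.5,"rx": 0,"ry": 0,"rz": 0},
  {"x": 0.65,"y": 0.01,"z": 0.8,"rx": 0,"ry": 0,"rz": 0},
  {"x": 0,"y": 0,"z": 1,"rx": 0,"ry": 0,"rz": 0},
  {"x": 0,"y": 0,"z": 1,"rx": 0,"ry": 0,"rz": 0},
  {"x": 0,"y": 0,"z": 1,"rx": 0,"ry": 0,"rz": 0},
  {"x": 0,"y": 0,"z": 0.9,"rx": 0,"ry": 0,"rz": 0},
  {"x": 0,"y": 0,"z": 0.8,"rx": 0,"ry": 0,"rz": 0},
  {"x": 0,"y": 0,"z": 0.5,"rx": 0,"ry": 0,"rz": 0},
  {"x": 0,"y": 0,"z": 0.29,"rx": 0,"ry": 0,"rz": 0},
  {"x": 0,"y": 0,"z": 0,"rx": 0,"ry": 0,"rz": 0},
])

```text
clock: 26.82
tool_pos: [0.4878, 0.0674, 0.0459]
orientation: [-179.9, 0.0, 2.9]
force: [0.2, -0.5, 0.7]
opening: 0.0703
gripper_force: 0.0
```

Call:
play_rows([
  {"x": 0,"y": 0,"z": 0,"rx": 0,"ry": 0,"rz": 0},
  {"x": 0,"y": 0,"z": 0,"rx": 0,"ry": 0,"rz": 0},
  {"x": 0,"y": 0,"z": 0,"rx": 0,"ry": 0,"rz": 0},
  {"x": 0,"y": 0,"z": 0,"rx": 0,"ry": 0,"rz": 0},
  {"x": 0,"y": 0,"z": 0,"rx": 0,"ry": 0,"rz": 0},
], fingers=-1)

```text
clock: 27.45
tool_pos: [0.4881, 0.0678, 0.0465]
orientation: [-179.9, -0.1, 2.9]
force: [-0.9, 0.9, 5.5]
opening: 0.0508
gripper_force: 30.0
```

```bash
python3 - <<'E'
from g import *
o=ctrl.get_obs();print(o["tool_pos"],o["opening"],o["gripper_force"],o["force"],o["joint_pos"].round(0))
# hang check: where is the collar, by w4-type model
c=np.r_[ST,0]+rz(SY)@[-.095,-.066,.156];print("collar mouth",c)
t=c+[0,0,.08-.039+.046]
up=o["tool_pos"]+[0,0,.22]
print(sols(t,toolR(.05,1e-3)),sols(up,toolR(.05,1e-3)))
plan(np.r_[c[:2],up[2]],toolR(.05,0),"travel",c=(up,cur()[1]))
E
```

```text
[0.48813322 0.06784004 0.04649931] 0.05079022294208742 30.00082983635366 [-0.8780694   0.90183132  5.51742428] [ 31.  15. -35.  -0. -40.  62.]
collar mouth [ 0.61561735 -0.12366554  0.156     ]
[array([ 6.44854297e+00,  1.55310988e+01, -4.38127374e+00,  3.81052806e-03,
       -7.00304438e+01,  8.64149464e+01])] [array([ 3.08636391e+01,  1.57864934e+00, -1.81148390e+01,  2.85777811e-02,
       -7.02559242e+01,  6.19915076e+01])]
travel target [ 0.6156 -0.1237  0.2665] turn units [-0.03 -0.02  0.01] | shift before turn [ 4.7   7.91 -0.01] | shift after turn [4.71 7.91 0.  ]
```

The crucible is gripped (50.8 mm, 30 N). Lift and carry it.

Call:
play_rows([
  {"x": 0,"y": 0,"z": -0.3,"rx": 0,"ry": 0,"rz": 0},
  {"x": 0,"y": 0,"z": -0.7,"rx": 0,"ry": 0,"rz": 0},
  {"x": 0,"y": 0,"z": -0.9,"rx": 0,"ry": 0,"rz": 0},
  {"x": 0,"y": 0,"z": -0.9,"rx": 0,"ry": 0,"rz": 0},
  {"x": 0,"y": 0,"z": -0.9,"rx": 0,"ry": 0,"rz": 0},
  {"x": 0,"y": 0,"z": -0.9,"rx": 0,"ry": 0,"rz": 0},
  {"x": 0,"y": 0,"z": -0.9,"rx": 0,"ry": 0,"rz": 0},
  {"x": 0,"y": 0,"z": -0.9,"rx": 0,"ry": 0,"rz": 0},
  {"x": 0,"y": 0,"z": -0.9,"rx": 0,"ry": 0,"rz": 0},
  {"x": 0,"y": 0,"z": -0.9,"rx": 0,"ry": 0,"rz": 0},
  {"x": 0,"y": 0,"z": -0.6,"rx": 0,"ry": 0,"rz": 0},
])

```text
clock: 28.82
tool_pos: [0.4874, 0.0671, 0.2671]
orientation: [-179.9, -0.0, 2.9]
force: [0.9, 0.1, -0.4]
opening: 0.0508
gripper_force: 30.0
```

Call:
play_rows([
  {"x": 0.2,"y": 0.4,"z": 0,"rx": 0,"ry": 0,"rz": 0},
  {"x": 0.45,"y": 0.75,"z": 0,"rx": 0,"ry": 0,"rz": 0},
  {"x": 0.45,"y": 0.8,"z": 0,"rx": 0,"ry": 0,"rz": 0},
  {"x": 0.45,"y": 0.8,"z": 0,"rx": 0,"ry": 0,"rz": 0},
  {"x": 0.45,"y": 0.8,"z": 0,"rx": 0,"ry": 0,"rz": 0},
  {"x": 0.45,"y": 0.8,"z": 0,"rx": 0,"ry": 0,"rz": 0},
  {"x": 0.45,"y": 0.8,"z": 0,"rx": 0,"ry": 0,"rz": 0},
  {"x": 0.45,"y": 0.8,"z": 0,"rx": 0,"ry": 0,"rz": 0},
  {"x": 0.45,"y": 0.8,"z": 0,"rx": 0,"ry": 0,"rz": 0},
  {"x": 0.45,"y": 0.7,"z": 0,"rx": 0,"ry": 0,"rz": 0},
  {"x": 0.4,"y": 0.4,"z": 0,"rx": 0,"ry": 0,"rz": 0},
  {"x": 0,"y": 0,"z": 0,"rx": 0,"ry": 0,"rz": 0},
  {"x": 0,"y": 0,"z": 0,"rx": 0,"ry": 0,"rz": 0},
])

```text
clock: 30.45
tool_pos: [0.6135, -0.1227, 0.2655]
orientation: [-179.9, -0.0, 2.9]
force: [0.5, 0.6, -1.3]
opening: 0.0511
gripper_force: 30.0
```

```bash
python3 - <<'E'
from g import *
o=ctrl.get_obs();print(o["tool_pos"],o["orientation"],o["opening"],o["force"])
c=np.r_[ST,0]+rz(SY)@[-.095,-.066,.156]
plan(np.r_[c[:2],.156-.039+.0465],toolR(.05,0),"seat")
W=cam("wrist");im=cams.snapshot("wrist");cv2.imwrite("pics/w9.png",im)
s=lambda q:np.r_[ST,0]+rz(SY)@(np.array(q)/1e3)
for n,q in [("topL",(-22,-24,179)),("topR",(-22,-108,179)),("stripL",(-2,-24,177)),("stripR",(-2,-108,177))]: print(n,proj(W,s(q)).round(1))
g=cv2.cvtColor(im,6).astype(int)
for col in(270,290,350,370):
    d=g[0:235,col];j=np.where(abs(d[2:]-d[:-2])>30)[0]+1;print("col",col,[(int(r),int(g[r-1,col]),int(g[r+1,col])) for r in j][:14])
a,b=proj(W,s((-12,-24,178)))[0],proj(W,s((-12,-108,178)))[0];r=int(a[1])
d=g[r,:];j=np.where(abs(d[2:]-d[:-2])>30)[0]+1;print("row",r,a,b,j.tolist())
E
```

```text
[ 0.61350556 -0.12268032  0.26546118] [-1.79870072e+02 -4.17075023e-03  2.90578083e+00] 0.05109603917396609 [ 0.53464319  0.6030457  -1.25549738]
seat target [ 0.6156 -0.1237  0.1635] turn units [-0.03 -0.    0.01] | shift before turn [0.08 0.05 4.08] | shift after turn [0.08 0.04 4.08]
topL [[250.  125.6]]
topR [[395.6 125.8]]
stripL [[249.1  89.2]]
stripR [[396.6  89.3]]
col 270 [(66, 230, 147), (68, 147, 234), (84, 229, 164), (85, 209, 86), (86, 164, 83), (90, 82, 140), (91, 88, 241), (92, 140, 240), (116, 240, 145), (117, 238, 197), (118, 145, 221), (119, 197, 235), (125, 230, 179), (126, 210, 120)]
col 290 [(66, 231, 147), (68, 147, 235), (84, 227, 164), (85, 209, 87), (86, 164, 85), (90, 83, 140), (91, 84, 240), (92, 140, 240), (116, 239, 152), (117, 237, 206), (118, 152, 225), (119, 206, 237), (124, 237, 136), (125, 230, 181)]
col 350 [(66, 229, 154), (68, 154, 234), (84, 228, 155), (85, 208, 87), (86, 155, 88), (90, 88, 137), (91, 91, 240), (92, 137, 240), (116, 241, 161), (118, 161, 232), (125, 235, 201), (126, 220, 121), (127, 201, 79), (128, 121, 79)]
col 370 [(66, 230, 168), (68, 168, 236), (82, 239, 149), (85, 208, 84), (86, 156, 89), (90, 84, 137), (91, 88, 241), (92, 137, 240), (116, 240, 158), (118, 158, 230), (124, 239, 142), (125, 234, 158), (127, 158, 75), (128, 125, 65)]
row 107 [249.58022751 107.54957467] [396.10108854 107.64473319] [167, 168, 169, 178, 179, 180, 250, 396, 574, 575, 578, 579, 598, 599, 601, 618]
```

The bracket in view agrees with the model within about 0.7 mm. Lower the crucible into the collar.

Call:
play_rows([
  {"x": 0.035,"y": 0.02,"z": 0.5,"rx": -0.02,"ry": 0,"rz": 0},
  {"x": 0.035,"y": 0.02,"z": 0.7,"rx": 0,"ry": 0,"rz": 0},
  {"x": 0,"y": 0,"z": 0.7,"rx": 0,"ry": 0,"rz": 0},
  {"x": 0,"y": 0,"z": 0.5,"rx": 0,"ry": 0,"rz": 0},
  {"x": 0,"y": 0,"z": 0.4,"rx": 0,"ry": 0,"rz": 0},
  {"x": 0,"y": 0,"z": 0.4,"rx": 0,"ry": 0,"rz": 0},
  {"x": 0,"y": 0,"z": 0.3,"rx": 0,"ry": 0,"rz": 0},
  {"x": 0,"y": 0,"z": 0.3,"rx": 0,"ry": 0,"rz": 0},
  {"x": 0,"y": 0,"z": 0,"rx": 0,"ry": 0,"rz": 0},
  {"x": 0,"y": 0,"z": 0,"rx": 0,"ry": 0,"rz": 0},
])

```text
clock: 31.75
tool_pos: [0.6157, -0.1238, 0.171]
orientation: [-180.0, -0.0, 2.9]
force: [-0.1, 0.2, -0.4]
opening: 0.0509
gripper_force: 30.0
```

```bash
python3 - <<'E'
from g import *
o=ctrl.get_obs();print(o["tool_pos"],o["orientation"],o["opening"],o["force"],o["moment"])
plan(np.array([.6152,-.1236,.1635]),toolR(.05,0),"seat")
E
```

```text
[ 0.61569709 -0.12383141  0.17099329] [-1.79970091e+02 -4.94329599e-02  2.90681864e+00] 0.05085861737070164 [-0.07731333  0.19212243 -0.38526452] [-0.0259229   0.04779994  0.02572201]
seat target [ 0.6152 -0.1236  0.1635] turn units [-0.01 -0.01  0.01] | shift before turn [-0.02 -0.01  0.3 ] | shift after turn [-0.02 -0.01  0.3 ]
```

No contact yet, 7.5 mm to go. Continue slowly.

Call:
play_rows([
  {"x": 0,"y": 0,"z": 0.06,"rx": 0,"ry": 0,"rz": 0},
  {"x": 0,"y": 0,"z": 0.06,"rx": 0,"ry": 0,"rz": 0},
  {"x": 0,"y": 0,"z": 0.06,"rx": 0,"ry": 0,"rz": 0},
  {"x": 0,"y": 0,"z": 0.04,"rx": 0,"ry": 0,"rz": 0},
  {"x": 0,"y": 0,"z": 0,"rx": 0,"ry": 0,"rz": 0},
])

```text
clock: 32.38
tool_pos: [0.6156, -0.1238, 0.1651]
orientation: [-180.0, -0.0, 2.9]
force: [0.8, -0.7, -0.6]
opening: 0.0509
gripper_force: 30.0
```

Call:
play_rows([
  {"x": 0,"y": 0,"z": 0.03,"rx": 0,"ry": 0,"rz": 0},
  {"x": 0,"y": 0,"z": 0.03,"rx": 0,"ry": 0,"rz": 0},
  {"x": 0,"y": 0,"z": 0,"rx": 0,"ry": 0,"rz": 0},
])

```text
clock: 32.75
tool_pos: [0.6157, -0.1238, 0.1638]
orientation: [-180.0, -0.1, 2.9]
force: [1.2, 0.5, 0.0]
opening: 0.0511
gripper_force: 30.0
```

Call:
play_rows([
  {"x": 0,"y": 0,"z": 0.03,"rx": 0,"ry": 0,"rz": 0},
  {"x": 0,"y": 0,"z": 0,"rx": 0,"ry": 0,"rz": 0},
])

```text
clock: 33.0
tool_pos: [0.6158, -0.1238, 0.1634]
orientation: [-180.0, -0.1, 2.9]
force: [0.3, 0.6, 3.8]
opening: 0.0508
gripper_force: 30.0
```

Call:
play_rows([
  {"x": 0,"y": 0,"z": 0.03,"rx": 0,"ry": 0,"rz": 0},
  {"x": 0,"y": 0,"z": 0,"rx": 0,"ry": 0,"rz": 0},
])

```text
clock: 33.25
tool_pos: [0.616, -0.1238, 0.1631]
orientation: [-180.0, -0.1, 2.9]
force: [-0.5, 1.4, 7.7]
opening: 0.0506
gripper_force: 30.0
```

Pressed home at about 8 N and at the expected height. Hold briefly, then release and retreat.

Call:
play_rows([
  {"x": 0,"y": 0,"z": 0,"rx": 0,"ry": 0,"rz": 0},
  {"x": 0,"y": 0,"z": 0,"rx": 0,"ry": 0,"rz": 0},
])

```text
clock: 33.5
tool_pos: [0.616, -0.1238, 0.1631]
orientation: [-180.0, -0.1, 2.9]
force: [-1.2, 2.0, 6.5]
opening: 0.0508
gripper_force: 30.0
```

Call:
play_rows([
  {"x": 0,"y": 0,"z": 0,"rx": 0,"ry": 0,"rz": 0},
  {"x": 0,"y": 0,"z": 0,"rx": 0,"ry": 0,"rz": 0},
  {"x": 0,"y": 0,"z": 0,"rx": 0,"ry": 0,"rz": 0},
  {"x": 0,"y": 0,"z": 0,"rx": 0,"ry": 0,"rz": 0},
  {"x": 0,"y": 0,"z": 0,"rx": 0,"ry": 0,"rz": 0},
  {"x": 0,"y": 0,"z": -0.3,"rx": 0,"ry": 0,"rz": 0},
  {"x": 0,"y": 0,"z": -0.6,"rx": 0,"ry": 0,"rz": 0},
  {"x": 0,"y": 0,"z": -0.9,"rx": 0,"ry": 0,"rz": 0},
  {"x": 0,"y": 0,"z": -0.9,"rx": 0,"ry": 0,"rz": 0},
  {"x": 0,"y": 0,"z": -0.9,"rx": 0,"ry": 0,"rz": 0},
  {"x": -0.8,"y": 0,"z": 0,"rx": 0,"ry": 0,"rz": 0},
  {"x": -0.8,"y": 0,"z": 0,"rx": 0,"ry": 0,"rz": 0},
  {"x": -0.3,"y": 0,"z": 0,"rx": 0,"ry": 0,"rz": 0},
  {"x": 0,"y": 0,"z": 0,"rx": 0,"ry": 0,"rz": 0},
  {"x": 0,"y": 0,"z": 0,"rx": 0,"ry": 0,"rz": 0},
], fingers=0.7)

```text
clock: 35.38
tool_pos: [0.5686, -0.1263, 0.2523]
orientation: [-180.0, -0.0, 2.9]
force: [-0.5, 0.1, -0.2]
opening: 0.0746
gripper_force: 0.0
```

```bash
python3 - <<'E'
from g import *
o=ctrl.get_obs();print(o["clock"],o["tool_pos"],o["opening"],o["force"])
W=cam("wrist");im=cams.snapshot("wrist");cv2.imwrite("pics/w10.png",im)
s=lambda q:np.r_[ST,0]+rz(SY)@(np.array(q)/1e3)
a=proj(W,s((-95,-66,187)))[0];b=proj(W,s((-95,66,187)))[0];print("pred rim ours",a,"fixed",b, "strip",proj(W,s((-2,-24,177))),proj(W,s((-2,-108,177))))
g=cv2.cvtColor(im,6)
for c in(a,b):
    u,v=int(c[0]),int(c[1]);x0=max(0,u-80);y0=max(0,v-80)
    print(cv2.HoughCircles(g[y0:v+80,x0:u+80],cv2.HOUGH_GRADIENT,1,60,param1=80,param2=12,minRadius=40,maxRadius=75),x0,y0)
gi=g.astype(int)
for col in(int(a[0])-50,int(a[0])+50):
    d=gi[0:200,col];j=np.where(abs(d[2:]-d[:-2])>30)[0]+1;print("col",col,j.tolist()[:24])
sc=cams.snapshot("scene");cv2.imwrite("pics/s10.png",sc)
s0=cv2.imread("pics/scene0.png");df=cv2.absdiff(sc,s0).max(2)
from fit import S
for n,q in(("bottle",(.483,-.066,.04)),("rack",(.703,.31,.04)),("vial",(.657,.19,.03))): 
    u,v=proj(S,q)[0].astype(int);print(n,u,v,(df[v-15:v+15,u-12:u+12]>40).mean())
for n,(u,v) in(("jar",(309,324)),("timer",(474,312)),("free beaker",(375,275))): print(n,(df[v-15:v+15,u-12:u+12]>40).mean())
E
```

```text
35.375 [ 0.56863771 -0.12625505  0.2523484 ] 0.07457536005011912 [-0.53820866  0.13304292 -0.17409334]
pred rim ours [320.15406628 177.94543491] fixed [ 77.54953022 177.69278247] strip [[238.17197488  -7.49721522]] [[402.45951271  -7.42306304]]
[[[ 80.5  80.5  44.1]
  [  8.5  12.5  61.9]
  [ 27.5 153.5  51.4]
  [132.5  10.5  41.6]]] 240 97
[[[ 92.5  73.5  51.1]
  [155.5   3.5  67.6]
  [153.5  71.5  43.3]
  [ 15.5 151.5  53.5]]] 0 97
col 270 [24, 25, 27, 34, 35, 36, 37, 40, 43, 44, 94, 95, 198]
col 370 [24, 33, 34, 37, 38, 64, 66, 93, 94, 197, 198]
bottle 318 285 0.1638888888888889
rack 277 204 0.0
vial 294 226 0.0
jar 0.013888888888888888
timer 0.0
free beaker 0.0
```

The crucible's rim is at (320.5,177.5), against a predicted (320.2,177.9), so it's seated and centred. Nothing is touched and the bystanders are unchanged. Handing in.

```bash
python3 -c "
from plant import workorder
print(workorder.close_job())"
```

```text
the job is handed in; nothing more can be done
None
```

I hung the bracket on the rail over the open beaker and let go, pressed the white crucible home in its collar with about 8 N and released it, then handed the job in at about 35 s; the hand-in gave no verdict.

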